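# Lock the radio's battery cover with the nail file

### The arm

A 6-joint arm with a two-finger parallel gripper is mounted at the origin on the work surface. World frame = base frame: x ahead of the robot, y to its left, z up, the work surface at z = 0. Lengths are in mm, angles in degrees, forces in N, time in s.
With the tool pointing down it reaches from about 350 to 850 mm from the base axis. Payload 8.1 kg.
Tool frame: the origin (TCP) lies midway between the tips of the shut fingers; the grasp point (between the pads) lies hold_point_z behind it (hold_point_z is the distance from the TCP to the grasp point, in mm); z points along the fingers, x is the direction in which the jaws open and shut, and the axes are right-handed (so a half turn about z gives the same grasp; the last joint's range is limited). The gripper opens to 85 mm and grips with 20 to 120 N. Pads are 22 mm wide; open, the fingers measure 114 mm over their backs; the gripper's body (76 mm by 85 mm) begins 54 mm behind the grasp point. The pads swing forward as they close: fully open they stand 13 mm farther back than shut.
Start: joints at [59.221, 7.471, 85.268, -0, 87.261, -4.893], TCP at [261.932, 539.812, 231.292] pointing down, gripper open.
Joint ranges: [-169.43, 169.43], [-51.17, 129.36], [1.28, 143.12], [-76.62, 256.62], [0, 156.53], [-152.29, 152.29]. Speed limits (degrees/s): [136.94, 136.94, 159.86, 180, 180, 180].

### API

Orientations are given as [roll, pitch, yaw] about the fixed x, y, z axes, in that order (R = Rz(yaw) Ry(pitch) Rx(roll)).
In Python, from bench import * gives the robot as it stands.
- The arm moves only by the shell command python3 -m pendant 'ROWS' [OPENING] [FORCE]. ROWS is JSON, a list that holds one entry, the list of rows, each a list of 4 numbers: the shift along the tool's x, y, z normalised to -1 to 1, where 1 is 0.02 m, then the turn about the tool's z normalised to -1 to 1, where 1 is 0.08 rad. A call has exactly 10 rows; each row shifts and turns the pose as measured when the row begins, along the tool's axes as they then stand; what a row does not reach is not made up. A row lasts 1/12 s, in which the tool goes at most 41.7 mm and 7.16 degrees, less where a joint would pass 70% of its speed; a pose out of reach is approached as far as the arm can. A call with a number of a shift or a turn outside -1 to 1 is refused whole. A call with a gripper value outside its range is refused whole. OPENING is the gripper's target within -1 to 1 (fully open at 1, half-way at 0, shut at -1), set as the call begins (- or left out, the last holds). The fingers move at their own pace and stop on an object; FORCE is the grip in N (left out, the last holds). Time passes only in rows, so rows that do not move let the fingers close, or fill a call up. It gives the time, the measured TCP pose, the force and the opening at its end, in the units of the state.
- sense(): the state, without advancing time (a new reading comes with each control period).
- snapshot(name): name is "scene" or "side" or "wrist"; returns the picture (400x640x3 uint8, red, green, blue); there is no depth.
- calibration(name): a dict with "mtx" (3x3 intrinsics, pixels), "world_to_cam" (4x4, takes a point from world to camera coordinates); the wrist camera has in their place "hand_eye" (4x4, takes a point from camera to tool coordinates, whose origin is the TCP and whose axes are the tool frame's). Camera axes: x right, y down, z forward; pixel columns grow to the right and rows downward; lengths in mm; the calibration is good to about 2 mm. The wrist camera is an equidistant fisheye: a pixel r from the principal point sees the ray r / f radians off the axis. A picture is of the moment at which its call begins: read the wrist's pose just before it. calibration takes no time and is no camera call.
- hand_in(): hands the job in, once; it reports no verdict.
The state is a dict: "time": time; "joint_pos": joint angles; "qd": joint speeds; "joint_efforts": joint torques, N m; "tool_pos": TCP position; "tcp_rot": TCP orientation; "ft_force": force on the tool from outside, world axes, zero at the start; "wrist_torque": the same for the moment, N m; "finger_gap": finger opening in mm.
Only numpy, scipy, OpenCV 4.12 (cv2) and the standard library are available. Lean on these libraries where they do the work, as an engineer would, in place of code of your own. Each camera call takes 0.05 s, during which the arm holds its last target.

### The job

The bedside radio lies on its face with fresh cells in its open battery bay: lay the loose battery cover flush into its recess (either way round), then take the nail file out of the manicure stand and use its blade as a screwdriver to turn the cover's slotted lock a quarter turn clockwise, right up to its stop. Put the file back upright in its free slot of the stand, pushed fully down, and leave the other things on the nightstand and in the stand where they are.

Things in the scene. Friction and masses are not known exactly. Their poses are not given: they have to be found in the camera images.
- radio: Cream bedside radio, 130 (x) x 240 (y) x 75 mm, lying face down, fixed. Origin under its centre, z up. Its back, 75 mm up, has the open battery bay (52 x 140 mm, 4 C cells, tops 22 mm down). Two ledges cross the bay 17 to 25 mm either side of its centre along y, 7 to 11 mm below the back: the lock's wing passes between them unlocked, lies under them locked. A folded aerial, 6 mm proud, lies at x = +56 mm.
- radio_recess (a point): Centre of the recess for the battery cover, level with the radio's back face (75 mm above the nightstand). Recess 68 (x) x 156 (y) mm, 5 mm deep, round the battery bay. Axes as radio: y along the radio's length, z up.
- cover_mid (a point): Loose cream battery cover: centre of its plate's top face, 19 mm above the nightstand as it starts, right way up on its feet, z up. Plate 62 (x) x 150 (y) x 5 mm. Seated, this point meets radio_recess, y along the radio's y either way round. Feet go 14 mm below the plate at y = +-64 mm. On top, two finger ribs 44 (x) x 10 (y) x 20 mm tall at y = +-58 mm: pinch one across its 10 mm. 0.12 kg.
- lock_slot (a point): Round black lock head in the middle of the cover, 40 mm across, 10 mm proud of the plate: centre of its top face. x runs along its slot: 6 mm wide (bevelled to 10 at the mouth), 8 mm deep, right across the head, open at both ends. z up. A 44 x 10 x 4 mm wing, parallel to the slot, turns with it 8 to 12 mm under the plate. Unlocked the slot lies across the cover (its x), locked along its length (its y).
- lock (a joint): Turn of the lock relative to the cover, rad: 0 unlocked, 1.571 locked at a hard stop, growing clockwise seen from above. Starts between 0 and 0.35, turns against 0.05 N m of friction and stays where left. It gets to the stop only with the cover down in its recess. The 3 mm blade has play in the 6 mm slot: the file must turn about 0.2 rad beyond the lock.
- file_grip (a point): Steel nail file with a flat black plastic handle, standing handle up in one of the stand's slots: centre of its handle, 30 (x) x 14 (y) x 75 (z) mm, the broadest and tallest in the stand. Below it a flat blade 16 (x) x 3 (y) mm, 90 mm long, square end. z points from blade to handle. The handle's lower end, 37.5 mm below this point, rests on the stand's top. 0.06 kg.
- file_tip (a point): Centre of the square end of the nail file's blade, 127.5 mm below file_grip; same axes (x across the blade's 16 mm width).
- stand_top (a point): Centre of the top face of the wooden manicure stand, a fixed block 150 (x) x 60 (y) mm, 93 mm tall. Three vertical slots go through it in a row at x = -48, 0 and +48 mm, each 21 (x) x 8 (y) mm with a bevelled mouth. With the file fully down in a slot, file_grip is 37.5 mm above this top face and the file's x is parallel to the stand's.
- pusher: Steel cuticle pusher in another slot of the stand, round 14 mm handle; leave it. Origin at its lower tip, 3 mm above the nightstand; its top is 155 mm above the nightstand.
- brush: Wooden nail brush stick with a thick round 26 mm handle, in another slot of the stand; leave it. Origin at its lower tip; its top is 146 mm above the nightstand.
- bowl: Pale pink ceramic bowl, 116 mm across, 55 mm tall, open and empty; bystander. Origin under its centre.
- glasses: Folded black plastic glasses lying flat, 46 (x) x 142 (y) x 19 mm; bystander. Origin under the centre.
- shoehorn: Short grey plastic shoehorn laid flat, 45 (x) x 170 (y) x 9 mm; bystander. Origin underneath, near the middle.
- lotion: White pump bottle of hand lotion, 58 mm across, 182 mm tall; bystander. Origin under its centre.
- mug: White ceramic mug, 80 mm across, 92 mm tall, handle at its +y; bystander. Origin under its centre.
- hairbrush: Wooden paddle hairbrush lying bristles down, 70 (x) x 205 (y) x 20 mm; bystander. Origin underneath, near the middle.
There are look-alikes about, which are no part of the job. What is shaped like the part that bears file_grip but red is not meant. Of the things that look like the part that bears stand_top, take the one that is farthest to the robot's right at the start.

How it is judged:
By the outcome, as a careful person would: the job done as asked, in the order asked, and still so for the second after the job is handed in, with the robot touching nothing.
It also fails if it takes over 69 s, if anything falls off the work surface, if the arm or the gripper's body presses on something with over 40 N, if the wrist force passes 120 N, or if a joint passes its speed limit or range.

## Working session

There is one attempt and no reset: what is moved stays moved. The work goes in short steps, Python scripts to look and compute and a shell command to move; the robot and the scene stay as the last step left them, time stands still between calls to the robot, and variables do not carry over. Pictures are saved under pics/ and viewed, and the job is handed in when it is done.

```bash
ls; mkdir -p pics
cat > h.py <<'E'
from bench import *
import numpy as np, cv2
def save(n,img,s=1): cv2.imwrite('pics/'+n+'.png',cv2.cvtColor(img,cv2.COLOR_RGB2BGR))
E
python3 - <<'E'
from h import *
print(sense())
for n in ('scene','side','wrist'):
    c=calibration(n); print(n,{k:np.round(v,3).tolist() for k,v in c.items()})
    im=snapshot(n); save(n+'0',im); np.save('pics/'+n+'0.npy',im)
E
```

```text
pics
{'time': 0.0, 'joint_pos': array([ 5.92196845e+01,  7.51312247e+00,  8.53290759e+01, -9.74079381e-04,
        8.72605296e+01, -4.89198028e+00]), 'qd': array([-0.01314286,  0.02180844,  0.02917824,  0.02583151, -0.04546127,
        0.0682916 ]), 'joint_efforts': array([ 6.90629204e-04, -5.69380367e+01, -5.00562000e+01, -7.57680732e-05,
        1.48604141e-02, -9.27011001e-06]), 'tool_pos': array([261.67003961, 539.33584375, 230.26706817]), 'tcp_rot': array([-1.79992209e+02,  1.02436686e-01,  6.41117192e+01]), 'ft_force': array([ 0.0849134 ,  0.24016268, -0.1035595 ]), 'wrist_torque': array([-0.01258996,  0.01595045, -0.00580761]), 'finger_gap': 85.1811600626504}
scene {'mtx': [[384.685, 0.0, 319.109], [0.0, 384.685, 196.947], [0.0, 0.0, 1.0]], 'world_to_cam': [[-0.55, 0.835, -0.012, 265.523], [0.495, 0.314, -0.81, -143.028], [-0.673, -0.451, -0.586, 1602.814], [0.0, 0.0, 0.0, 1.0]]}
side {'mtx': [[408.202, 0.0, 316.331], [0.0, 408.202, 201.239], [0.0, 0.0, 1.0]], 'world_to_cam': [[0.929, -0.371, 0.008, -418.696], [-0.242, -0.623, -0.743, 188.469], [0.281, 0.688, -0.669, 1172.213], [0.0, 0.0, 0.0, 1.0]]}
wrist {'mtx': [[309.707, 0.0, 325.853], [0.0, 309.707, 200.391], [0.0, 0.0, 1.0]], 'hand_eye': [[1.0, 0.001, 0.0, 0.589], [-0.001, 0.96, 0.28, -72.26], [0.0, -0.28, 0.96, -143.131], [0.0, 0.0, 0.0, 1.0]]}
```

View pics/scene0.png

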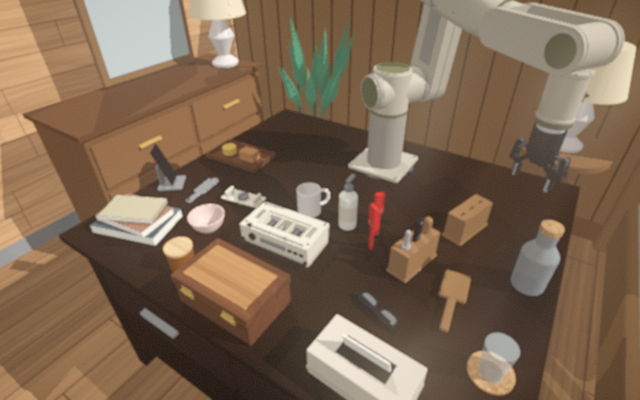

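View pics/side0.png

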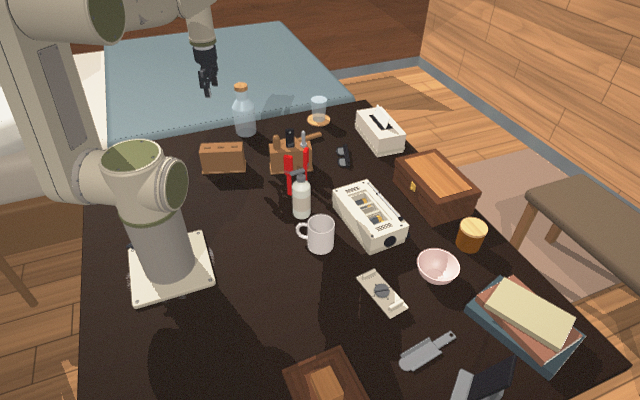

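View pics/wrist0.png

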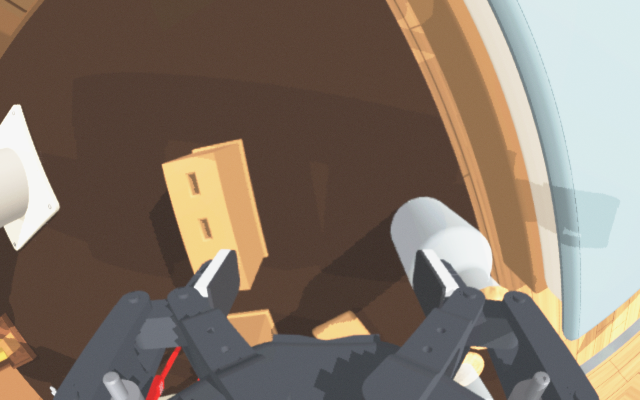

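```bash
cat >> h.py <<'E'
def crop(n,img,x0,y0,x1,y1,s):
    save(n,cv2.resize(img[y0:y1,x0:x1],None,fx=s,fy=s,interpolation=cv2.INTER_CUBIC))
def ray(cam,u,v):
    c=calibration(cam)
    if cam=='wrist': raise 0
    M=np.array(c['mtx']);W=np.array(c['world_to_cam'])
    d=np.linalg.inv(M)@[u,v,1]; R=W[:3,:3]; t=W[:3,3]
    return -R.T@t, R.T@d/np.linalg.norm(d)
def onplane(cam,u,v,z):
    o,d=ray(cam,u,v); return o+d*(z-o[2])/d[2]
def two(a,b):
    o1,d1=ray('scene',*a);o2,d2=ray('side',*b)
    A=np.stack([d1,-d2],1); s=np.linalg.lstsq(A,o2-o1,rcond=None)[0]
    p,q=o1+d1*s[0],o2+d2*s[1]; return (p+q)/2,np.linalg.norm(p-q)
def proj(cam,p):
    c=calibration(cam);W=np.array(c['world_to_cam']);q=W[:3,:3]@np.array(p)+W[:3,3];q=np.array(c['mtx'])@q;return q[:2]/q[2]
E
python3 - <<'E'
from h import *
a=np.load('pics/scene0.npy');b=np.load('pics/side0.npy')
crop('sc_stand',a,340,170,500,290,5)
crop('si_stand',b,190,110,350,230,5)
crop('sc_radio',a,210,165,340,265,6)
crop('si_radio',b,300,165,440,325,4)
E
```

```text
(no output)
```

View pics/sc_stand.png

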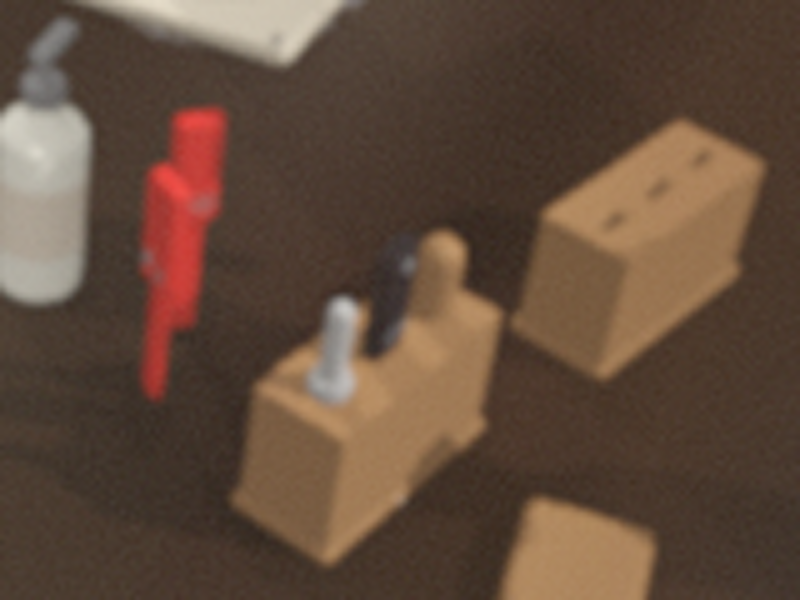

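View pics/si_stand.png

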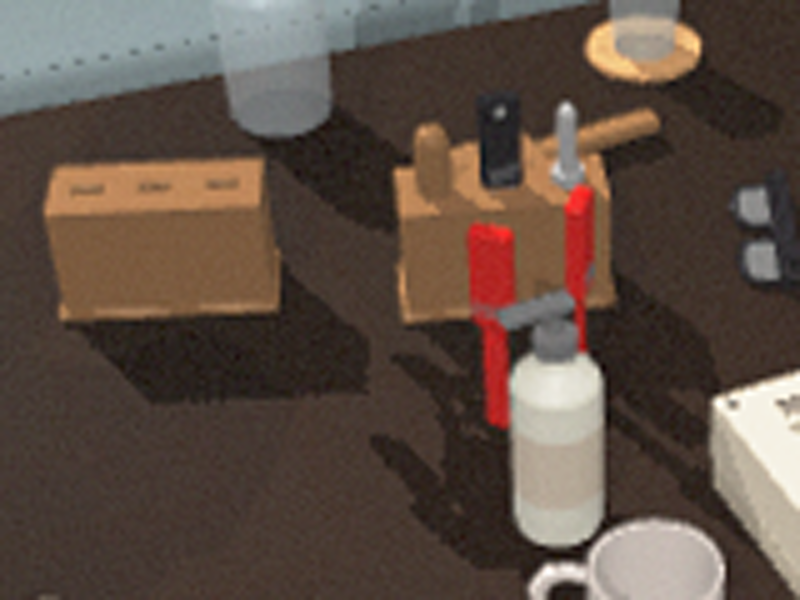

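View pics/sc_radio.png

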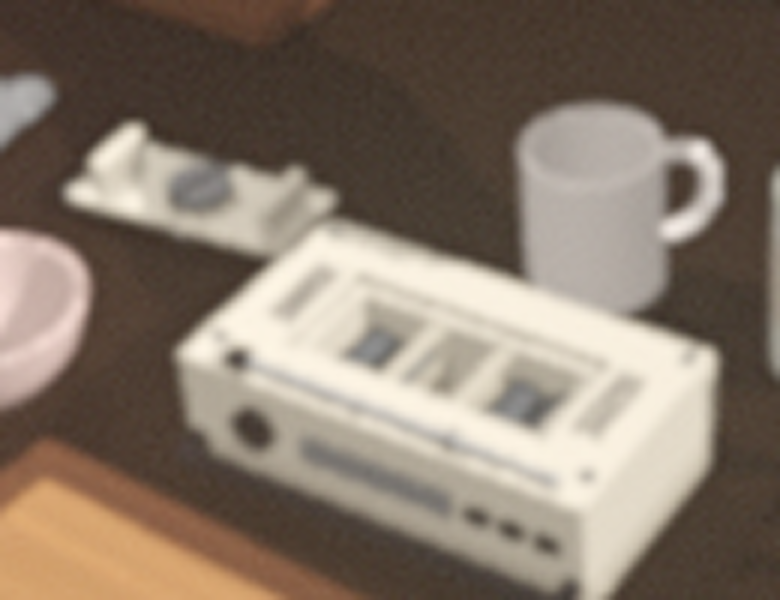

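View pics/si_radio.png

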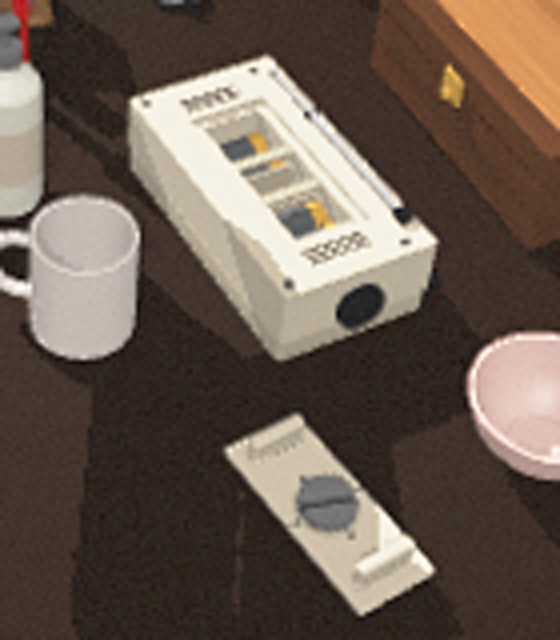

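Run:
```python
from h import *
import bench; print([x for x in dir(bench) if not x.startswith('_')]); print(globals().get('hold_point_z'))
r=lambda v:np.round(v,1).tolist()
def quad(n,cam,P,z):
    Q=np.array([onplane(cam,*p,z)[:2] for p in P]); 
    e=[np.linalg.norm(Q[i]-Q[(i+1)%4]) for i in range(4)]
    print(n,cam,r(Q),'c',r(Q.mean(0)),'edges',r(e)); 
    for i in range(4):
        d=Q[(i+1)%4]-Q[i]; print('   ang',r(np.degrees(np.arctan2(d[1],d[0]))),end='')
    print()
s=lambda P,x,y,k:[(x+a/k,y+b/k) for a,b in P]
quad('radio','scene',s([(330,222),(178,352),(585,512),(718,352)],210,165,6),75)
quad('radio','side',s([(130,100),(270,57),(437,240),(280,318)],300,165,4),75)
quad('cover','side',s([(225,450),(298,413),(436,572),(360,614)],300,165,4),19)
print('lock',r(onplane('side',300+327/4,165+502/4,29)), r(onplane('scene',210+200/6,165+187/6,29)))
quad('stand','scene',s([(258,385),(355,432),(503,315),(430,270)],340,170,5),93)
quad('stand','side',s([(395,170),(402,218),(612,203),(600,150)],190,110,5),93)
quad('other','scene',s([(545,215),(630,255),(765,160),(682,118)],340,170,5),93)
quad('other','side',s([(55,165),(46,215),(267,205),(264,158)],190,110,5),93)
print('filetop',r(onplane('scene',340+400/5,170+242/5,168)),r(onplane('side',190+498/5,110+96/5,168)))
```

```text
['PlanningError', 'calibration', 'hand_in', 'hold_point_z', 'sense', 'snapshot']
18.700000000000003
radio scene [[550.9, -166.9], [678.3, -160.8], [662.3, 80.4], [530.5, 71.0]] c [605.5, -44.1] edges [127.6, 241.7, 132.1, 238.7]
   ang 2.8   ang 93.8   ang -175.9   ang -85.1
radio side [[532.0, 64.1], [662.6, 72.6], [679.2, -163.4], [536.1, -189.8]] c [602.5, -54.1] edges [130.9, 236.5, 145.6, 253.9]
   ang 3.7   ang -86.0   ang -169.5   ang 90.9
cover side [[472.8, -241.7], [534.9, -231.3], [557.0, -379.5], [495.9, -388.5]] c [515.1, -310.3] edges [63.0, 149.8, 61.7, 148.7]
   ang 9.4   ang -81.5   ang -171.6   ang 99.0
lock [513.0, -311.5, 29.0] [520.0, -298.4, 29.0]
stand scene [[541.8, 278.9], [547.3, 337.8], [413.2, 372.4], [397.3, 322.8]] c [474.9, 328.0] edges [59.1, 138.5, 52.1, 151.1]
   ang 84.7   ang 165.5   ang -107.8   ang -16.9
stand side [[411.1, 363.5], [398.3, 304.6], [542.4, 268.5], [558.7, 334.5]] c [477.6, 317.8] edges [60.4, 148.5, 68.0, 150.5]
   ang -102.2   ang -14.0   ang 76.1   ang 168.9
other scene [[309.7, 362.9], [320.3, 417.6], [180.2, 461.7], [161.7, 405.1]] c [243.0, 411.8] edges [55.7, 146.9, 59.5, 153.9]
   ang 79.0   ang 162.5   ang -108.1   ang -15.9
other side [[183.7, 458.0], [166.9, 397.8], [314.1, 354.0], [326.7, 412.6]] c [247.9, 405.6] edges [62.6, 153.5, 60.0, 150.0]
   ang -105.6   ang -16.6   ang 77.8   ang 162.4
filetop [475.1, 323.6, 168.0] [476.3, 316.4, 168.0]
```

```bash
cat >> h.py <<'E'
def plan(p,yaw,dyaw,n,goal,gyaw):
    # straight-line rows from pose p,yaw to goal, turn dyaw(deg total, + = clockwise tool z)
    p=np.array(p,float);goal=np.array(goal,float)
    s=(goal-p)/n; w=gyaw-yaw
    print('per row mm',np.round(np.linalg.norm(s),2),'turn',round(-np.radians(w)/n/0.08,3))
    for i in range(n):
        y=np.radians(yaw+w*i/n);c,sn=np.cos(y),np.sin(y)
        print([round(v,2) for v in ((s[0]*c+s[1]*sn)/20,(s[0]*sn-s[1]*c)/20,-s[2]/20,-np.radians(w)/n/0.08)],end=',\n' if i%10==9 else ',')
E
python3 - <<'E'
from h import *
r=lambda v:np.round(v,0).tolist()
print('lotion base',r(onplane('scene',348,229,0)),r(onplane('side',302,217,0)))
print('mug',r(onplane('scene',308,215,0)),r(onplane('side',321,250,0)))
print('bowl',r(onplane('side',438,280,0)))
print('red tops',r(onplane('scene',380,193,165)),r(onplane('scene',374,204,165)),r(onplane('side',288,156,165)),r(onplane('side',306,149,165)))
p=[262,539,230]
plan(p,64.1,0,45,[517,-325,190],-81)
E
```

```text
lotion base [445.0, 89.0, 0.0] [423.0, 56.0, 0.0]
mug [455.0, -64.0, 0.0] [427.0, -98.0, 0.0]
bowl [690.0, -321.0, 0.0]
red tops [422.0, 179.0, 165.0] [480.0, 188.0, 165.0] [421.0, 173.0, 165.0] [488.0, 188.0, 165.0]
per row mm 20.04 turn 0.703
[np.float64(-0.74), np.float64(0.67), np.float64(0.04), np.float64(0.7)],[np.float64(-0.7), np.float64(0.71), np.float64(0.04), np.float64(0.7)],[np.float64(-0.66), np.float64(0.75), np.float64(0.04), np.float64(0.7)],[np.float64(-0.62), np.float64(0.79), np.float64(0.04), np.float64(0.7)],[np.float64(-0.57), np.float64(0.82), np.float64(0.04), np.float64(0.7)],[np.float64(-0.52), np.float64(0.85), np.float64(0.04), np.float64(0.7)],[np.float64(-0.47), np.float64(0.88), np.float64(0.04), np.float64(0.7)],[np.float64(-0.42), np.float64(0.91), np.float64(0.04), np.float64(0.7)],[np.float64(-0.37), np.float64(0.93), np.float64(0.04), np.float64(0.7)],[np.float64(-0.32), np.float64(0.95), np.float64(0.04), np.float64(0.7)],
[np.float64(-0.27), np.float64(0.96), np.float64(0.04), np.float64(0.7)],[np.float64(-0.21), np.float64(0.98), np.float64(0.0
[... 1691 characters left out ...]
 np.float64(0.42), np.float64(0.04), np.float64(0.7)],[np.float64(0.93), np.float64(0.37), np.float64(0.04), np.float64(0.7)],[np.float64(0.95), np.float64(0.32), np.float64(0.04), np.float64(0.7)],[np.float64(0.97), np.float64(0.26), np.float64(0.04), np.float64(0.7)],[np.float64(0.98), np.float64(0.21), np.float64(0.04), np.float64(0.7)],
[np.float64(0.99), np.float64(0.15), np.float64(0.04), np.float64(0.7)],[np.float64(1.0), np.float64(0.1), np.float64(0.04), np.float64(0.7)],[np.float64(1.0), np.float64(0.04), np.float64(0.04), np.float64(0.7)],[np.float64(1.0), np.float64(-0.02), np.float64(0.04), np.float64(0.7)],[np.float64(1.0), np.float64(-0.07), np.float64(0.04), np.float64(0.7)],
```

Candidates: file — black handle at scene (420,218)/side (290,140) vs. red ones at scene (380,193), (374,204), not meant. Stand — with tools at scene (413,250), y≈322, vs. empty one at (468,218), y≈408; the rightmost is the one with tools. The close crops above confirm a black broad handle between the steel pusher and the wooden stick. The cover goes first.

```bash
python3 -m pendant '[[[-0.7,0.7,0,0.7],[-0.7,0.7,0,0.7],[-0.65,0.75,0,0.7],[-0.6,0.8,0,0.7],[-0.55,0.8,0,0.7],[-0.5,0.85,0,0.7],[-0.45,0.9,0,0.7],[-0.4,0.9,0,0.7],[-0.35,0.95,0,0.7],[-0.3,0.95,0,0.7]]]' -0.3 60
```

```text
time: 0.98
tool_pos: [318.7, 342.9, 225.9]
tcp_rot: [179.9, 0.5, 31.0]
ft_force: [-0.0, -0.2, -0.3]
finger_gap: 29.8
```

```bash
python3 -m pendant '[[[-0.25,0.95,-0.05,0.7],[-0.2,0.95,-0.05,0.7],[-0.15,1,-0.05,0.7],[-0.1,1,-0.05,0.7],[-0.05,1,0,0.7],[0,1,0,0.7],[0.05,1,0,0.7],[0.1,1,0,0.7],[0.2,1,0,0.7],[0.25,0.95,0,0.7]]]'
python3 -m pendant '[[[0.3,0.95,0,0.7],[0.35,0.95,0,0.7],[0.4,0.9,0,0.7],[0.45,0.9,0,0.7],[0.5,0.85,0,0.7],[0.55,0.85,0,0.7],[0.6,0.8,0,0.7],[0.65,0.75,0,0.7],[0.7,0.75,0,0.7],[0.7,0.7,0,0.7]]]'
python3 -m pendant '[[[0.75,0.65,0,0.7],[0.8,0.6,0,0.7],[0.85,0.55,0,0.7],[0.85,0.5,0,0.7],[0.9,0.45,0,0.7],[0.9,0.4,0,0.7],[0.95,0.35,0,0.7],[0.95,0.3,0.2,0.7],[0.95,0.25,0.2,0.7],[1,0.2,0.2,0.7]]]'
```

```text
time: 1.82
tool_pos: [369.4, 139.5, 228.6]
tcp_rot: [179.5, 0.5, -2.7]
ft_force: [-0.3, -0.3, -1.1]
finger_gap: 29.8
time: 2.65
tool_pos: [416.6, -65.1, 227.9]
tcp_rot: [179.3, 0.2, -36.5]
ft_force: [-0.3, -0.5, 0.6]
finger_gap: 29.9
time: 3.48
tool_pos: [460.2, -270.4, 214.7]
tcp_rot: [179.2, -0.1, -70.3]
ft_force: [1.1, -0.4, 0.4]
finger_gap: 29.8
```

```bash
python3 -m pendant '[[[0.6,-0.5,0.2,0.6],[0.55,-0.5,0.2,0.6],[0.55,-0.45,0.2,0.6],[0.5,-0.4,0.2,0.5],[0.4,-0.3,0,0],[0,0,0,0],[0,0,0,0],[0,0,0,0],[0,0,0,0],[0,0,0,0]]]'
python3 - <<'E'
from h import *
s=sense();im=snapshot('wrist');print(s['tool_pos'],s['tcp_rot'],s['joint_pos'])
np.save('pics/w1.npy',im);save('w1',im)
E
```

```text
time: 4.32
tool_pos: [513.1, -314.6, 192.1]
tcp_rot: [178.9, 0.0, -81.9]
ft_force: [-0.7, 0.2, 0.5]
finger_gap: 29.7
[ 513.12925461 -314.56179199  192.05542507] [ 1.78893357e+02  2.41388164e-02 -8.18835443e+01] [-35.93201119   9.77384275  86.85333277  -0.75592855  84.18555652
  46.03321594]
```

View pics/w1.png

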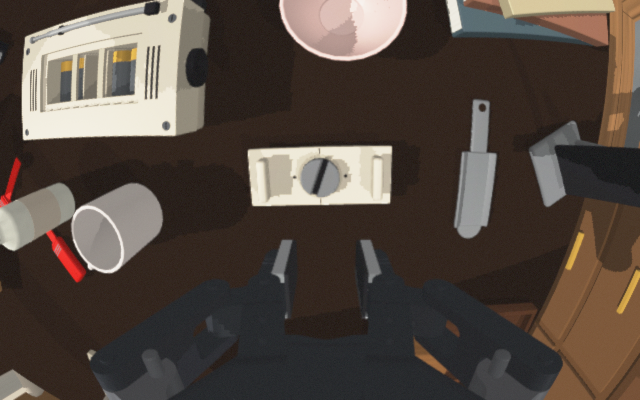

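```bash
cat >> h.py <<'E'
from scipy.spatial.transform import Rotation as Rot
def wray(u,v,pos,rpy):
    c=calibration('wrist');M=np.array(c['mtx']);H=np.array(c['hand_eye'])
    x,y=u-M[0,2],v-M[1,2];r=np.hypot(x,y);th=r/M[0,0]
    d=np.array([np.sin(th)*x/r,np.sin(th)*y/r,np.cos(th)])
    R=Rot.from_euler('xyz',rpy,degrees=True).as_matrix()
    o=np.array(pos)+R@H[:3,3]; return o,R@H[:3,:3]@d
def wplane(u,v,pos,rpy,z):
    o,d=wray(u,v,pos,rpy);return o+d*(z-o[2])/d[2]
def wproj(p,pos,rpy):
    c=calibration('wrist');M=np.array(c['mtx']);H=np.array(c['hand_eye'])
    R=Rot.from_euler('xyz',rpy,degrees=True).as_matrix()
    q=H[:3,:3].T@(R.T@(np.array(p)-pos)-H[:3,3]); th=np.arctan2(np.hypot(q[0],q[1]),q[2]);k=M[0,0]*th/np.hypot(q[0],q[1])
    return np.array([M[0,2]+k*q[0],M[1,2]+k*q[1]])
E
python3 - <<'E'
from h import *
im=np.load('pics/w1.npy')
crop('w1a',im,235,130,405,220,4.6)
crop('w1b',im,10,0,220,150,3.8)
E
```

```text
(no output)
```

View pics/w1a.png

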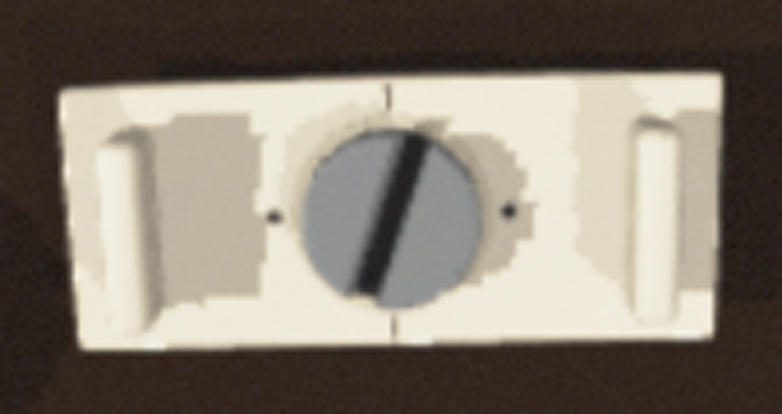

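View pics/w1b.png

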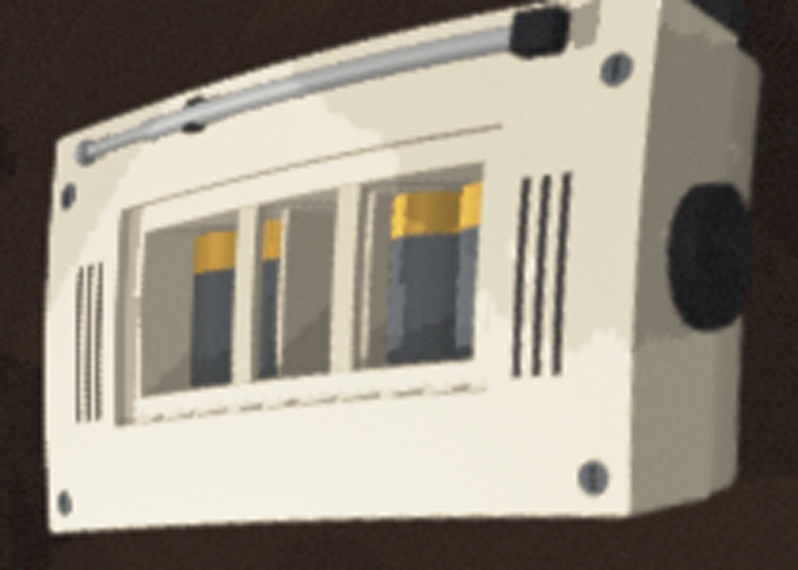

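Run:
```python
from h import *
P=[ 513.129,-314.562,192.055];Q=[178.893,0.024,-81.8835]
r=lambda v:np.round(v,1).tolist()
f=lambda x,y,z:wplane(235+x/4.6,130+y/4.6,P,Q,z)
C=np.array([f(*c,19)[:2] for c in [(60,90),(722,73),(714,338),(80,350)]])
print(r(C),r(C.mean(0)),[round(float(np.linalg.norm(C[i]-C[i-1])),1) for i in range(4)])
d=(C[1]+C[2]-C[0]-C[3]);print('long ang',np.degrees(np.arctan2(d[1],d[0])))
d=(C[0]+C[1]-C[2]-C[3]);print('x ang',np.degrees(np.arctan2(d[1],d[0])))
print('lock',r(f(391,218,29)))
a,b=f(413,138,29),f(368,292,29);d=a-b;print('slot',np.degrees(np.arctan2(d[1],d[0])),np.linalg.norm(d))
print('ribR',r(f(657,221,39)),'ribL',r(f(122,237,39)))
g=lambda x,y,z:wplane(10+x/3.8,0+y/3.8,P,Q,z)[:2]
# radio screws, recess
for n,c in dict(sTL=(67,195),sTR=(616,68),sBL=(64,503),sBR=(593,478),recTL=(121,210),recBL=(121,424),BLc=(50,530),BRc=(630,516),TL=(58,138),TR=(650,0)).items(): print(n,r(g(*c,75)))
S=np.array([g(*c,75) for c in [(67,195),(616,68),(593,478),(64,503)]]);print('screwC',r(S.mean(0)))
for i in range(4):
  d=S[(i+1)%4]-S[i];print(r(np.degrees(np.arctan2(d[1],d[0]))),r(np.linalg.norm(d)))
```

```text
[[531.6, -228.9], [556.4, -376.4], [494.6, -386.6], [470.3, -238.6]] [513.2, -307.6] [62.1, 149.6, 62.6, 150.0]
long ang -80.57303400512721
x ang 9.235499166700361
lock [514.5, -307.3, 29.0]
slot -7.973605548769075 36.15778118031761
ribR [524.5, -363.6, 39.0] ribL [504.7, -250.1, 39.0]
sTL [640.0, 65.8]
sTR [655.4, -154.0]
sBL [539.7, 58.6]
sBR [555.1, -161.0]
recTL [631.5, 31.9]
recBL [565.0, 24.0]
BLc [530.5, 68.3]
BRc [546.7, -172.0]
TL [660.4, 76.8]
TR [672.7, -159.9]
screwC [597.5, -47.7]
-86.0 220.4
-176.0 100.5
94.0 220.1
4.1 100.6
```

```bash
cat >> h.py <<'E'
def delta(goal,gyaw):
    s=sense();R=Rot.from_euler('xyz',s['tcp_rot'],degrees=True).as_matrix()
    d=R.T@(np.array(goal)-s['tool_pos'])/20
    dy=(s['tcp_rot'][2]-gyaw+180)%360-180
    print('pos',np.round(s['tool_pos'],1),'rpy',np.round(s['tcp_rot'],2),'units xyz',np.round(d,2),'turn',np.round(np.radians(dy)/0.08,2),'F',np.round(s['ft_force'],1),'gap',round(float(s['finger_gap']),1),'t',round(float(s['time']),2))
E
python3 -c "
from h import *
delta([523,-364.5,24],-80.7)"
```

```text
pos [ 513.1 -314.5  192.1] rpy [ 1.789e+02  2.000e-02 -8.188e+01] units xyz [ 2.55 -0.3   8.4 ] turn -0.26 F [ 0.1  0.6 -0.3] gap 29.8 t 4.37
```

```bash
python3 -m pendant '[[[0.6,-0.1,0.5,-0.1],[0.6,-0.1,0.8,-0.1],[0.6,-0.1,0.9,-0.06],[0.6,0,0.9,0],[0.15,0,0.9,0],[0,0,0.9,0],[0,0,0.9,0],[0,0,0.7,0],[0,0,0.5,0],[0,0,0,0]]]'
python3 -c "
from h import *
delta([523,-364.5,24],-80.7)"
```

```text
time: 5.2
tool_pos: [527.0, -366.6, 53.2]
tcp_rot: [179.4, -0.4, -80.5]
ft_force: [-0.1, 0.7, -0.7]
finger_gap: 29.8
pos [ 527.  -366.6   53.2] rpy [179.35  -0.42 -80.45] units xyz [-0.15  0.16  1.46] turn 0.05 F [-0.1  0.7 -0.7] gap 29.8 t 5.2
```

```bash
python3 -m pendant '[[[-0.15,0.15,0,0.05],[0,0,0.4,0],[0,0,0.4,0],[0,0,0.3,0],[0,0,0.2,0],[0,0,0.1,0],[0,0,0,0],[0,0,0,0],[0,0,0,0],[0,0,0,0]]]'
python3 - <<'E'
from h import *
delta([523,-364.5,24],-80.7)
im=snapshot('wrist');save('w2',im)
E
```

```text
time: 6.03
tool_pos: [525.2, -365.4, 27.3]
tcp_rot: [179.6, -0.7, -80.7]
ft_force: [-0.5, 0.3, -0.9]
finger_gap: 29.9
pos [ 525.2 -365.4   27.3] rpy [179.59  -0.68 -80.66] units xyz [-0.06  0.1   0.16] turn 0.01 F [-0.5  0.3 -0.9] gap 29.9 t 6.03
```

View pics/w2.png

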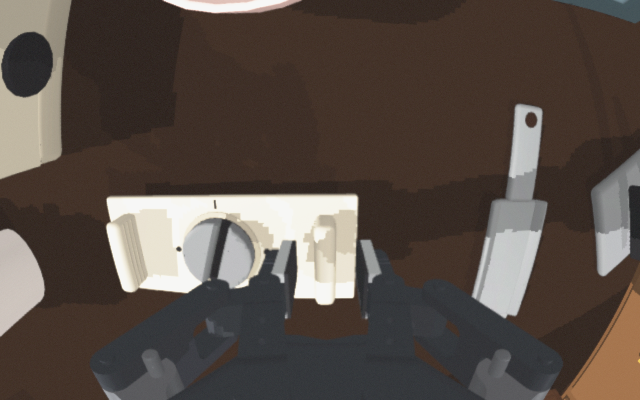

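The rib (325,260) stands midway between the pads (290 and 368). Closing now.

```bash
python3 -m pendant '[[[-0.05,0.1,0.15,0],[0,0,0,0],[0,0,0,0],[0,0,0,0],[0,0,0,0],[0,0,0,0],[0,0,0,0],[0,0,0,0],[0,0,0,0],[0,0,0,0]]]' -1 60
python3 - <<'E'
from h import *
delta([523,-364.5,24],-80.7)
im=snapshot('wrist');save('w3',im)
s=sense();p,R=s['tool_pos'],s['tcp_rot']
E
```

```text
time: 6.92
tool_pos: [523.3, -365.1, 25.0]
tcp_rot: [179.6, -0.7, -80.7]
ft_force: [-0.6, 0.8, 1.0]
finger_gap: 8.6
pos [ 523.3 -365.1   25. ] rpy [179.65  -0.74 -80.67] units xyz [-0.03  0.01  0.05] turn 0.01 F [-0.6  0.8  1. ] gap 8.6 t 6.92
```

View pics/w3.png

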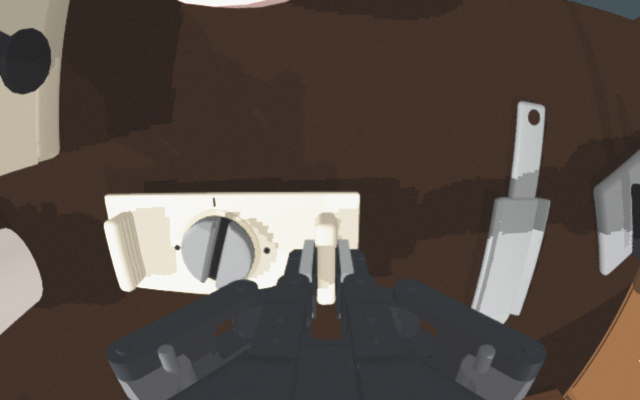

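```bash
python3 -m pendant '[[[0,0,-0.5,0],[0,0,-1,0],[0,0,-1,0],[0,0,-1,0],[0,0,-1,0],[0,0,-0.6,0],[0,0,-0.3,0],[0,0,0,0],[0,0,0,0],[0,0,0,0]]]' -1 90
python3 - <<'E'
from h import *
delta([608.1,-106.3,135],-86)
im=snapshot('wrist');save('w4',im)
crop('s4',snapshot('side'),280,150,460,330,4)
E
```

```text
time: 7.8
tool_pos: [522.1, -362.3, 138.1]
tcp_rot: [179.5, -0.6, -80.7]
ft_force: [-0.1, 0.3, -0.9]
finger_gap: 7.3
pos [ 522.1 -362.3  138.1] rpy [179.47  -0.57 -80.66] units xyz [-11.93  -6.32  -0.02] turn 1.17 F [-0.1  0.3 -0.9] gap 7.3 t 7.8
```

View pics/w4.png

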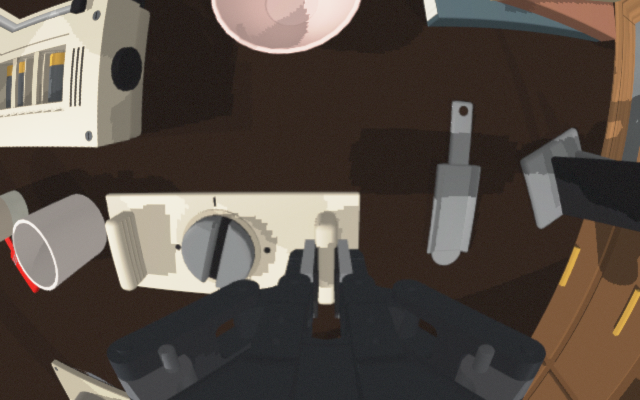

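View pics/s4.png

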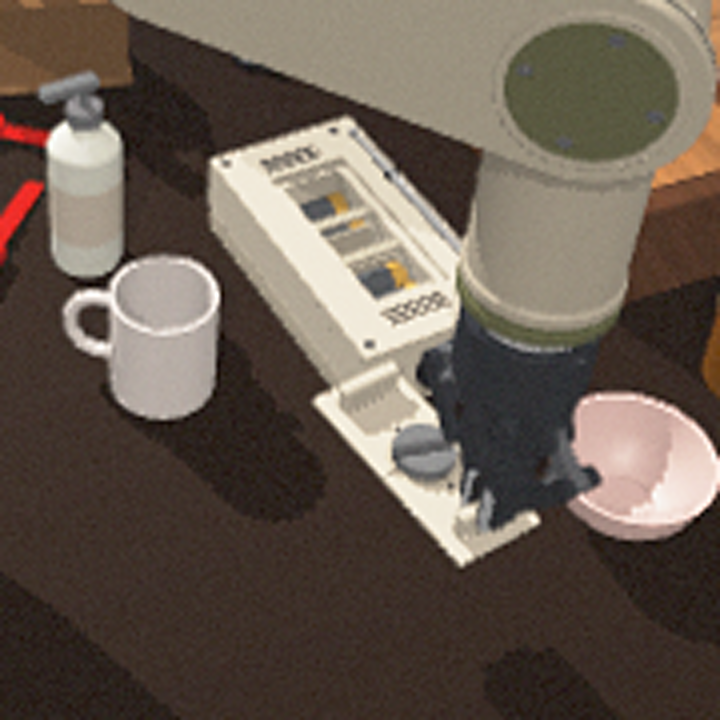

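```bash
python3 -m pendant '[[[-0.5,-0.3,0,0.1],[-1,-0.5,0,0.1],[-1,-0.5,0,0.1],[-1,-0.5,0,0.1],[-1,-0.5,0,0.1],[-1,-0.5,0,0.15],[-1,-0.5,0,0.15],[-1,-0.55,0,0.15],[-1,-0.55,0,0.15],[-1,-0.55,0,0.1]]]'
python3 -c "
from h import *
delta([608.1,-106.3,135],-86)"
```

```text
time: 8.73
tool_pos: [591.5, -155.6, 120.5]
tcp_rot: [178.4, -0.1, -86.9]
ft_force: [0.1, 0.4, -0.4]
finger_gap: 7.4
pos [ 591.5 -155.6  120.5] rpy [ 1.784e+02 -6.000e-02 -8.689e+01] units xyz [-2.42 -0.94 -0.76] turn -0.19 F [ 0.1  0.4 -0.4] gap 7.4 t 8.73
```

```bash
python3 -m pendant '[[[-0.8,-0.3,-0.4,-0.1],[-0.7,-0.3,-0.2,-0.05],[-0.5,-0.2,-0.1,0],[-0.2,-0.1,0,0],[0,0,0,0],[0,0,0,0],[0,0,0,0],[0,0,0,0],[0,0,0,0],[0,0,0,0]]]'
python3 - <<'E'
from h import *
delta([608.1,-106.3,81],-86)
im=snapshot('wrist');save('w5',im)
crop('s5',snapshot('side'),280,130,460,290,4.4)
crop('c5',snapshot('scene'),210,150,340,265,6)
E
```

```text
time: 9.57
tool_pos: [603.7, -105.5, 125.3]
tcp_rot: [177.7, 0.2, -86.1]
ft_force: [0.1, 0.1, -0.9]
finger_gap: 7.4
pos [ 603.7 -105.5  125.3] rpy [177.66   0.23 -86.13] units xyz [ 0.07 -0.31  2.21] turn -0.03 F [ 0.1  0.1 -0.9] gap 7.4 t 9.57
```

View pics/w5.png

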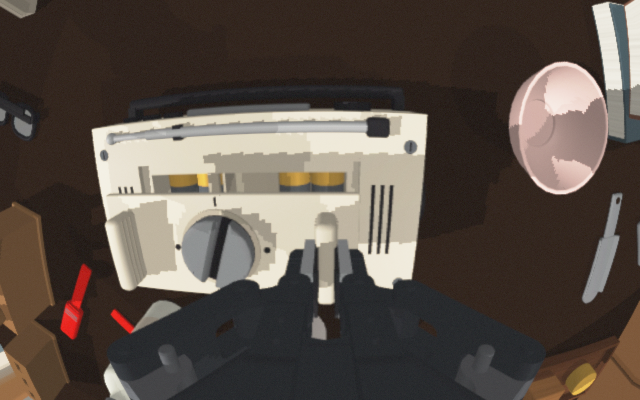

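View pics/s5.png

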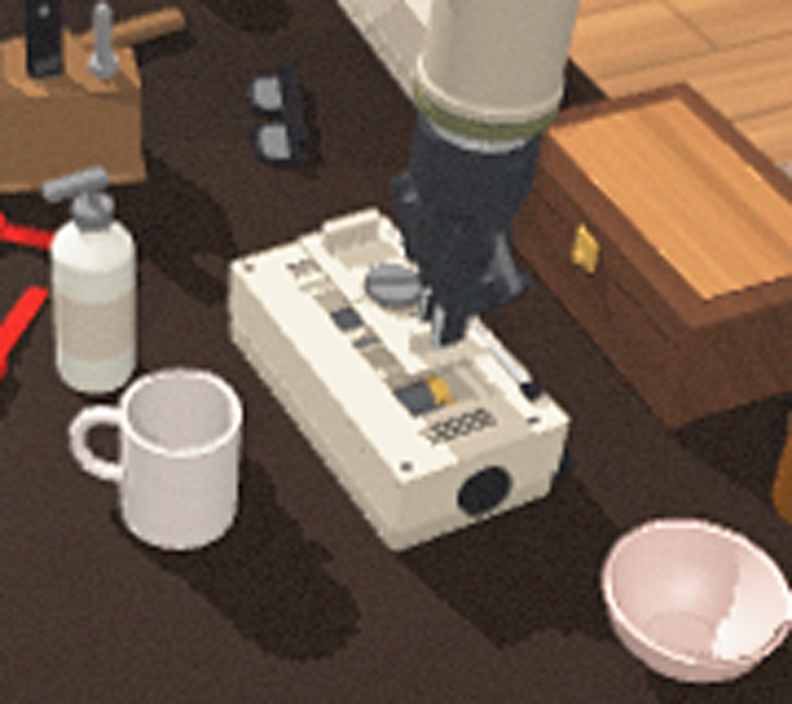

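View pics/c5.png

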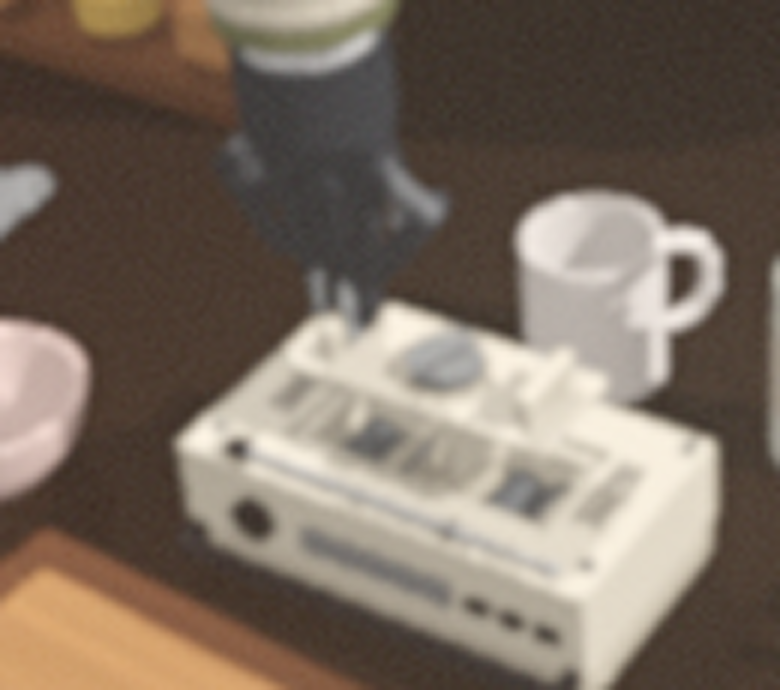

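Run:
```python
from h import *
im=cv2.cvtColor(cv2.imread('pics/w5.png'),cv2.COLOR_BGR2RGB)
P=[603.7,-105.5,125.3];Q=[177.66,.23,-86.13]
big=cv2.resize(im[90:310,80:440],None,fx=2.2,fy=2.2,interpolation=cv2.INTER_CUBIC)
c,s=np.cos(np.radians(4)),np.sin(np.radians(4))
def W(x,y,z): return [603.5+c*x-s*y,-48.5+s*x+c*y,z]
for hx,hy,col in((34,78,(255,0,0)),(65,120,(0,200,0)),(26,70,(0,0,255))):
    L=[]
    for a,b in((-1,-1),(-1,1),(1,1),(1,-1)):
        L.append(((wproj(W(a*hx,b*hy,75 if hx!=26 else 70),P,Q)-[80,90])*2.2))
    cv2.polylines(big,[np.array(L,int)],True,col,1)
save('w5b',big)
```

```text
(no output)
```

View pics/w5b.png

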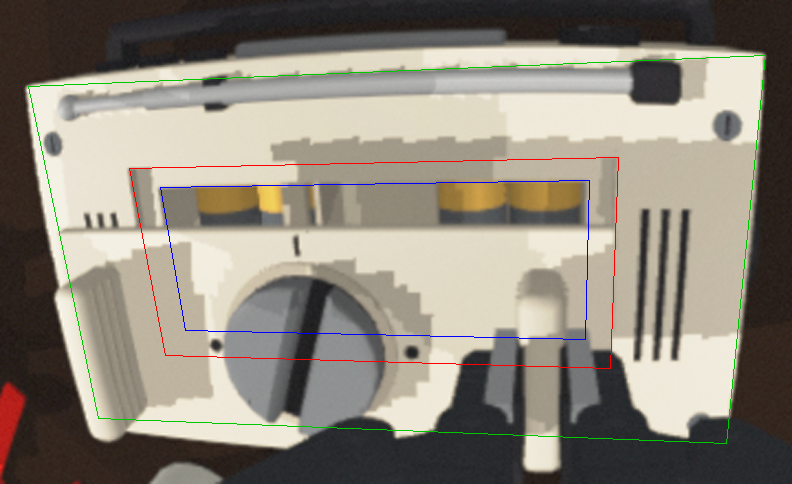

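```bash
python3 -m pendant '[[[0.07,-0.25,0,-0.03],[0,-0.1,0.3,0],[0,0,0.4,0],[0,0,0.3,0],[0,0,0.2,0],[0,0,0.1,0],[0,0,0,0],[0,0,0,0],[0,0,0,0],[0,0,0,0]]]'
python3 - <<'E'
from h import *
delta([608.1,-106.3,81],-86)
E
```

```text
time: 10.55
tool_pos: [609.8, -106.0, 95.1]
tcp_rot: [177.6, 0.3, -86.0]
ft_force: [0.1, 0.1, -0.7]
finger_gap: 7.4
pos [ 609.8 -106.    95.1] rpy [177.57   0.27 -85.95] units xyz [0.01 0.06 0.71] turn 0.01 F [ 0.1  0.1 -0.7] gap 7.4 t 10.55
```

```bash
python3 -m pendant '[[[0,0.06,0.1,0],[0,0,0.2,0],[0,0,0.15,0],[0,0,0.1,0],[0,0,0.1,0],[0,0,0.05,0],[0,0,0.05,0],[0,0,0.05,0],[0,0,0,0],[0,0,0,0]]]'
python3 - <<'E'
from h import *
delta([608.1,-106.3,81],-86)
im=snapshot('wrist');crop('w6',im,80,90,440,310,2.2)
crop('s6',snapshot('side'),280,130,460,290,4.4)
E
```

```text
time: 11.38
tool_pos: [609.2, -106.4, 82.3]
tcp_rot: [177.8, 0.2, -85.9]
ft_force: [0.2, -0.3, -1.4]
finger_gap: 7.3
pos [ 609.2 -106.4   82.3] rpy [177.77   0.2  -85.94] units xyz [-0.01  0.05  0.07] turn 0.01 F [ 0.2 -0.3 -1.4] gap 7.3 t 11.38
```

View pics/w6.png

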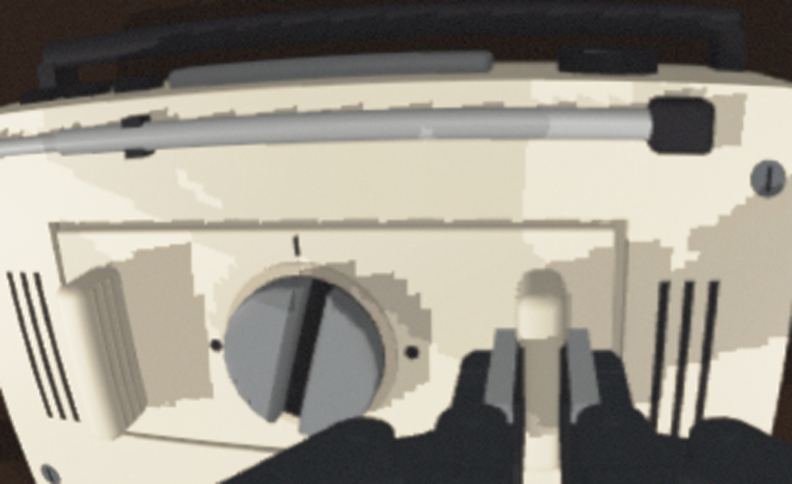

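View pics/s6.png

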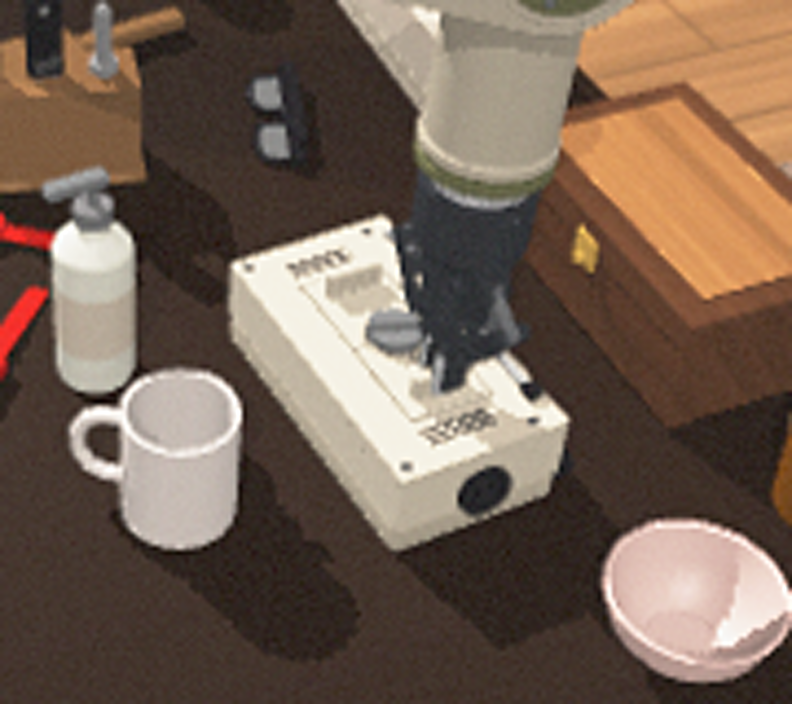

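```bash
python3 -m pendant '[[[0,0.05,0.05,0],[0,0,0.1,0],[0,0,0.1,0],[0,0,0.1,0],[0,0,0.1,0],[0,0,0.1,0],[0,0,0,0],[0,0,0,0],[0,0,0,0],[0,0,0,0]]]'
python3 - <<'E'
from h import *
delta([608.1,-106.3,81],-86)
E
```

```text
time: 12.32
tool_pos: [608.7, -106.5, 81.7]
tcp_rot: [177.9, 0.1, -85.9]
ft_force: [-0.1, -0.3, -2.0]
finger_gap: 7.4
pos [ 608.7 -106.5   81.7] rpy [ 1.7794e+02  1.3000e-01 -8.5910e+01] units xyz [-0.01  0.03  0.03] turn 0.02 F [-0.1 -0.3 -2. ] gap 7.4 t 12.32
```

```bash
python3 -m pendant '[[[0,0,0.3,0],[0,0,0.3,0],[0,0,0.3,0],[0,0,0.3,0],[0,0,0.3,0],[0,0,0.3,0],[0,0,0.3,0],[0,0,0.3,0],[0,0,0.3,0],[0,0,0.3,0]]]'
python3 - <<'E'
from h import *
delta([608.1,-106.3,81],-86)
im=snapshot('wrist');crop('w7',im,80,90,440,310,2.2)
E
```

```text
time: 13.15
tool_pos: [608.8, -106.6, 80.6]
tcp_rot: [178.2, -0.1, -85.8]
ft_force: [-25.9, 5.2, 45.5]
finger_gap: 7.5
pos [ 608.8 -106.6   80.6] rpy [ 1.7817e+02 -8.0000e-02 -8.5770e+01] units xyz [-0.02  0.03 -0.02] turn 0.05 F [-25.9   5.2  45.5] gap 7.5 t 13.15
```

View pics/w7.png

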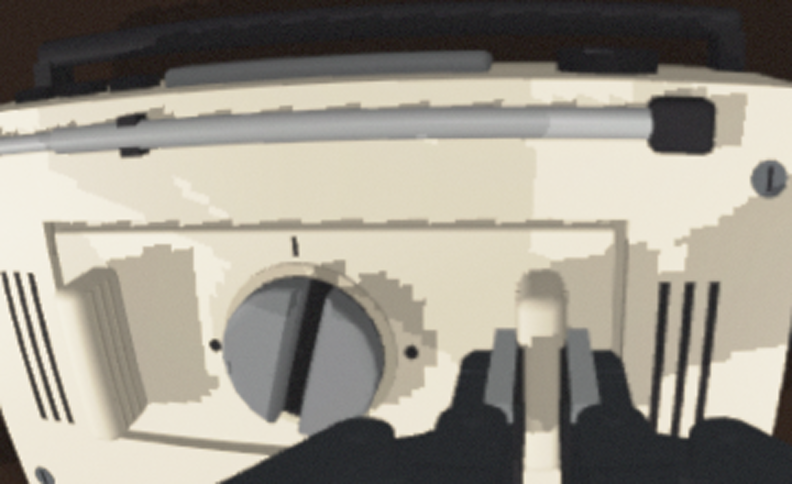

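```bash
python3 -m pendant '[[[0,0,-0.1,0],[0,0,0,0],[0,0,0,0],[0,0,0,0],[0,0,-0.3,0],[0,0,-0.8,0],[0,0,-1,0],[0,0,-1,0],[0,0,-1,0],[0,0,-1,0]]]' -0.3
python3 - <<'E'
from h import *
delta([603.5,-48.5,200],-86)
s=sense();im=snapshot('wrist');save('w8',im);print(repr(s['tool_pos']),repr(s['tcp_rot']))
E
```

```text
time: 14.03
tool_pos: [607.0, -105.1, 179.6]
tcp_rot: [177.3, 0.2, -85.8]
ft_force: [-0.1, 0.0, 0.5]
finger_gap: 30.0
pos [ 607.  -105.1  179.6] rpy [177.29   0.23 -85.8 ] units xyz [-2.84  0.01 -1.01] turn 0.04 F [-0.1  0.   0.5] gap 30.0 t 14.03
array([ 606.98768281, -105.07637441,  179.59084528]) array([177.28949394,   0.23019573, -85.79748845])
```

View pics/w8.png

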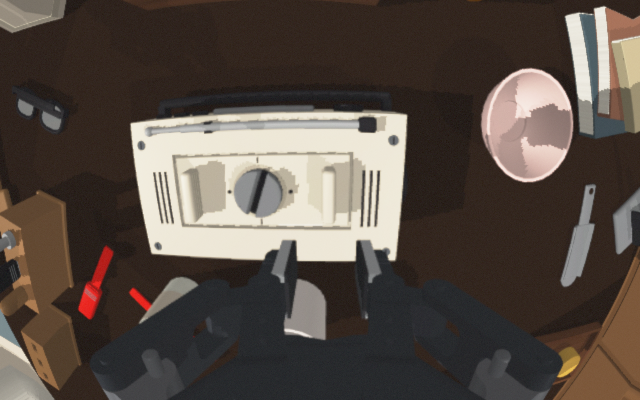

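Run:
```python
from h import *
im=cv2.cvtColor(cv2.imread('pics/w8.png'),cv2.COLOR_BGR2RGB)
crop('w8a',im,165,145,360,240,4.1)
```

```text
(no output)
```

View pics/w8a.png

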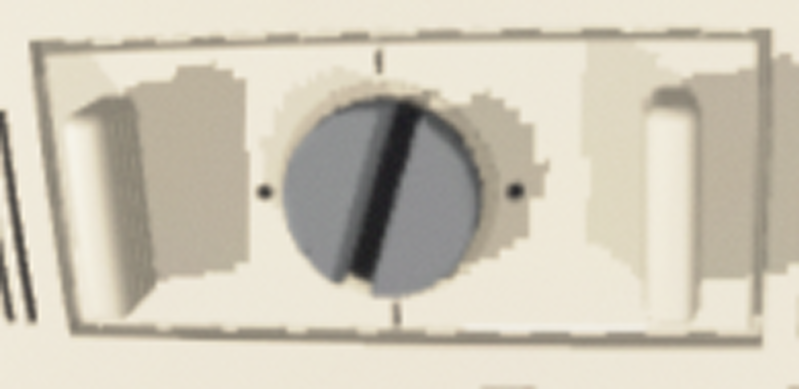

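Run:
```python
from h import *
P=[606.988,-105.076,179.59];Q=[177.289,.230,-85.797]
r=lambda v:np.round(v,1).tolist()
f=lambda x,y,z:wplane(165+x/4.1,145+y/4.1,P,Q,z)
C=np.array([f(*c,75)[:2] for c in [(30,42),(770,30),(762,345),(70,332)]])
print('recess',r(C.mean(0)),[round(float(np.linalg.norm(C[i]-C[i-1])),1) for i in range(4)])
d=(C[1]+C[2]-C[0]-C[3]);print('long ang',np.degrees(np.arctan2(d[1],d[0])))
print('lock',r(f(382,197,85)))
a,b=f(401,104,85),f(355,276,85);d=a-b;print('slot',np.degrees(np.arctan2(d[1],d[0])),np.linalg.norm(d),r((a+b)/2))
for c in [(378,62),(397,315)]: print('marks',r(f(*c,75)))
for c in [(265,191),(516,190)]: print('dots',r(f(*c,75)))
```

```text
recess [603.6, -47.7] [66.8, 155.2, 66.9, 155.6]
long ang -86.0459487290865
lock [605.7, -49.1, 85.0]
slot -14.19215882812263 37.368581170125054 [606.7, -48.1, 85.0]
marks [630.6, -45.8, 75.0]
marks [576.3, -50.2, 75.0]
dots [601.9, -21.6, 75.0]
dots [605.9, -74.7, 75.0]
```

```bash
sed -i 's/\[round(v,2) for v in/[float(round(v,2)) for v in/' h.py
python3 - <<'E'
from h import *
s=sense();plan(s['tool_pos'],-85.8,0,36,[477,320,262],76)
E
```

```text
per row mm 12.56 turn -0.981
[-0.6, 0.14, -0.11, -0.98],[-0.61, 0.09, -0.11, -0.98],[-0.62, 0.04, -0.11, -0.98],[-0.62, -0.0, -0.11, -0.98],[-0.62, -0.05, -0.11, -0.98],[-0.61, -0.1, -0.11, -0.98],[-0.6, -0.15, -0.11, -0.98],[-0.59, -0.2, -0.11, -0.98],[-0.57, -0.24, -0.11, -0.98],[-0.55, -0.28, -0.11, -0.98],
[-0.53, -0.33, -0.11, -0.98],[-0.5, -0.37, -0.11, -0.98],[-0.47, -0.41, -0.11, -0.98],[-0.43, -0.44, -0.11, -0.98],[-0.4, -0.47, -0.11, -0.98],[-0.36, -0.5, -0.11, -0.98],[-0.32, -0.53, -0.11, -0.98],[-0.28, -0.55, -0.11, -0.98],[-0.23, -0.57, -0.11, -0.98],[-0.19, -0.59, -0.11, -0.98],
[-0.14, -0.6, -0.11, -0.98],[-0.09, -0.61, -0.11, -0.98],[-0.05, -0.62, -0.11, -0.98],[0.0, -0.62, -0.11, -0.98],[0.05, -0.62, -0.11, -0.98],[0.1, -0.61, -0.11, -0.98],[0.15, -0.6, -0.11, -0.98],[0.19, -0.59, -0.11, -0.98],[0.24, -0.57, -0.11, -0.98],[0.28, -0.55, -0.11, -0.98],
[0.33, -0.53, -0.11, -0.98],[0.37, -0.5, -0.11, -0.98],[0.4, -0.47, -0.11, -0.98],[0.44, -0.44, -0.11, -0.98],[0.47, -0.4, -0.11, -0.98],[0.5, -0.36, -0.11, -0.98],
```

```bash
python3 -m pendant '[[[-0.6,0.15,-0.3,-1],[-0.6,0.1,-0.3,-1],[-0.6,0.05,-0.3,-1],[-0.6,0,-0.3,-1],[-0.6,-0.05,-0.3,-1],[-0.6,-0.1,-0.3,-1],[-0.6,-0.15,-0.3,-1],[-0.6,-0.2,-0.3,-1],[-0.55,-0.25,-0.3,-1],[-0.55,-0.3,-0.3,-1]]]'
python3 -m pendant '[[[-0.55,-0.35,-0.15,-1],[-0.5,-0.35,-0.15,-1],[-0.45,-0.4,-0.1,-1],[-0.45,-0.45,-0.1,-1],[-0.4,-0.45,-0.1,-1],[-0.35,-0.5,-0.1,-1],[-0.3,-0.55,-0.1,-1],[-0.3,-0.55,0,-1],[-0.25,-0.55,0,-1],[-0.2,-0.6,0,-1]]]'
python3 -c "
from h import *
s=sense();print(s['joint_pos']);plan(s['tool_pos'],s['tcp_rot'][2],0,15,[477,320,262],76)"
```

```text
time: 14.92
tool_pos: [571.3, 12.4, 243.9]
tcp_rot: [178.3, 2.1, -38.2]
ft_force: [0.3, -0.5, -0.6]
finger_gap: 29.7
time: 15.75
tool_pos: [523.1, 133.1, 258.0]
tcp_rot: [-179.5, 3.1, 10.0]
ft_force: [-0.3, 1.0, 0.4]
finger_gap: 30.0
[ 8.57013677  0.56023893 89.78686854  0.37984068 92.71568502 -1.39085715]
per row mm 12.84 turn -0.96
[-0.04, -0.64, -0.01, -0.96],[0.01, -0.64, -0.01, -0.96],[0.06, -0.64, -0.01, -0.96],[0.1, -0.63, -0.01, -0.96],[0.15, -0.62, -0.01, -0.96],[0.2, -0.61, -0.01, -0.96],[0.25, -0.59, -0.01, -0.96],[0.29, -0.57, -0.01, -0.96],[0.33, -0.55, -0.01, -0.96],[0.37, -0.52, -0.01, -0.96],
[0.41, -0.49, -0.01, -0.96],[0.45, -0.46, -0.01, -0.96],[0.48, -0.42, -0.01, -0.96],[0.51, -0.38, -0.01, -0.96],[0.54, -0.34, -0.01, -0.96],
```

```bash
python3 -m pendant '[[[-0.05,-0.65,0,-1],[0,-0.65,0,-1],[0.05,-0.65,0,-1],[0.1,-0.65,0,-1],[0.15,-0.6,0,-1],[0.2,-0.6,0,-1],[0.25,-0.6,0,-1],[0.3,-0.55,0,-1],[0.35,-0.55,0,-1],[0.35,-0.5,0,-1]]]'
python3 -m pendant '[[[0.4,-0.5,0,-1],[0.45,-0.45,0,-1],[0.45,-0.4,0,-1],[0.5,-0.35,0,-0.8],[0.3,-0.2,0,0],[0,0,0,0],[0,0,0,0],[0,0,0,0],[0,0,0,0],[0,0,0,0]]]'
python3 - <<'E'
from h import *
delta([477,320,262],76)
s=sense();im=snapshot('wrist');save('w9',im);print(repr(s['tool_pos']),repr(s['tcp_rot']),s['joint_pos'])
E
```

```text
time: 16.58
tool_pos: [484.8, 261.7, 252.7]
tcp_rot: [-177.0, 2.1, 58.2]
ft_force: [-0.6, 0.3, -0.1]
finger_gap: 29.6
time: 17.42
tool_pos: [463.9, 318.2, 248.2]
tcp_rot: [-176.2, 1.4, 76.4]
ft_force: [-0.1, -0.6, -0.6]
finger_gap: 29.6
pos [463.9 318.2 248.2] rpy [-176.2     1.4    76.39] units xyz [ 0.22  0.57 -0.74] turn 0.09 F [-0.1 -0.6 -0.6] gap 29.6 t 17.42
array([463.86105081, 318.22962265, 248.17868657]) array([-176.19816289,    1.40079431,   76.39034855]) [ 28.25561372   4.86275384  86.40247146   1.49621198  92.49984106
 -48.07211132]
```

View pics/w9.png

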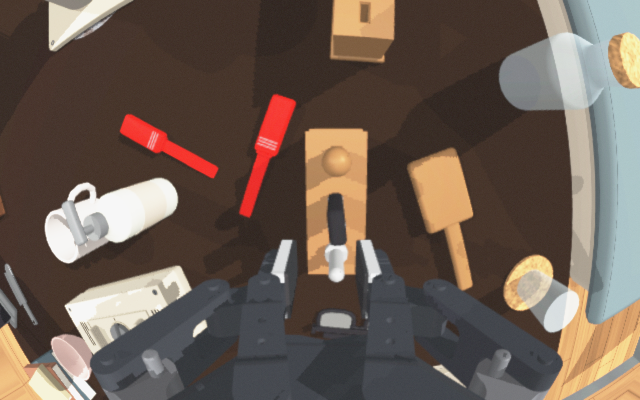

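Run:
```python
from h import *
im=cv2.cvtColor(cv2.imread('pics/w9.png'),cv2.COLOR_BGR2RGB)
crop('w9a',im,290,115,385,285,3.5)
```

```text
(no output)
```

View pics/w9a.png

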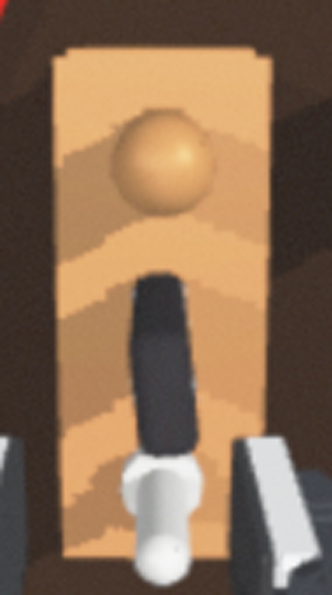

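Run:
```python
from h import *
P=[463.861,318.230,248.179];Q=[-176.198,1.4008,76.390]
r=lambda v:np.round(v,1).tolist()
f=lambda x,y,z:wplane(290+x/3.5,115+y/3.5,P,Q,z)
for n,c,z in [('UL',(55,58),93),('UR',(270,58),93),('LL',(63,557),93),('LR',(262,557),93),('filetop',(167,393),168),('ft end',(163,335),168),('ft end2',(168,452),168),('brush top',(165,165),146),('pusher top',(160,562),155)]: print(n,r(f(*c,z)))
a,b=f(55,58,93),f(63,557,93);d=b-a;print(np.degrees(np.arctan2(d[1],d[0])),np.linalg.norm(d))
a,b=f(163,335,168),f(168,452,168);d=b-a;print(np.degrees(np.arctan2(d[1],d[0])),np.linalg.norm(d))
a,b=f(55,58,93),f(270,58,93);d=b-a;print(np.degrees(np.arctan2(d[1],d[0])),np.linalg.norm(d))
C=sum(f(*c,93) for c in [(55,58),(270,58),(63,557),(262,557)])/4;print(r(C))
```

```text
UL [396.4, 311.3, 93.0]
UR [410.1, 369.4, 93.0]
LL [542.5, 276.3, 93.0]
LR [556.6, 336.2, 93.0]
filetop [474.5, 323.9, 168.0]
ft end [461.5, 326.0, 168.0]
ft end2 [488.1, 321.0, 168.0]
brush top [427.8, 334.6, 146.0]
pusher top [520.8, 311.7, 155.0]
-13.453871694228718 150.2346643779459
-10.650987703690674 27.067308086332403
76.72460616913972 59.73669150291132
[476.4, 323.3, 93.0]
```

```bash
cat >> h.py <<'E'
def gdelta(gp,gyaw):
    s=sense();R=Rot.from_euler('xyz',s['tcp_rot'],degrees=True).as_matrix()
    delta(np.array(gp)+18.7*R[:,2],gyaw)
E
python3 - <<'E'
from h import *
gdelta([475.6,323.5,138],76.6)
E
```

```text
pos [463.9 318.2 248.2] rpy [-176.2     1.4    76.39] units xyz [0.53 0.87 6.39] turn -0.05 F [ 1.2  0.5 -0.3] gap 30.3 t 17.47
```

```bash
python3 -m pendant '[[[0.25,0.45,0.3,-0.05],[0.25,0.4,0.6,0],[0,0,0.8,0],[0,0,0.8,0],[0,0,0.6,0],[0,0,0.3,0],[0,0,0,0],[0,0,0,0],[0,0,0,0],[0,0,0,0]]]'
python3 - <<'E'
from h import *
gdelta([475.6,323.5,138],76.6)
im=snapshot('wrist');crop('w10',im,200,100,480,400,2)
E
```

```text
time: 18.3
tool_pos: [481.7, 321.5, 179.9]
tcp_rot: [-176.5, 1.2, 76.2]
ft_force: [-0.1, -0.9, 0.3]
finger_gap: 30.3
pos [481.7 321.5 179.9] rpy [-176.47    1.19   76.22] units xyz [ 0.07 -0.19  3.04] turn -0.08 F [-0.1 -0.9  0.3] gap 30.3 t 18.3
```

View pics/w10.png

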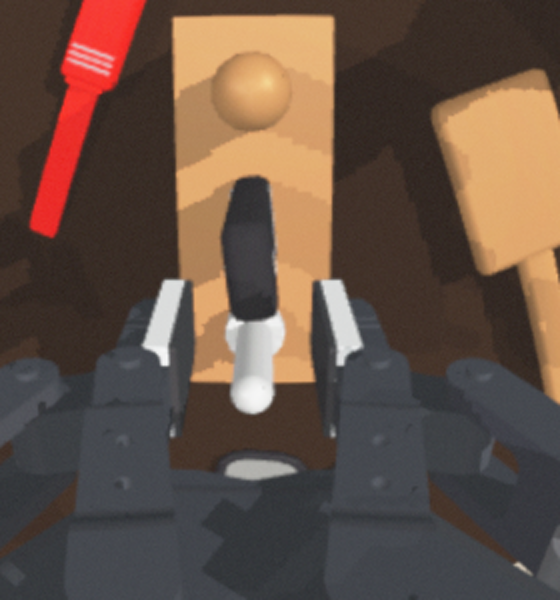

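```bash
python3 -m pendant '[[[0.05,-0.15,0.3,-0.05],[0,0,0.6,0],[0,0,0.7,0],[0,0,0.6,0],[0,0,0.4,0],[0,0,0.2,0],[0,0,0.1,0],[0,0,0,0],[0,0,0,0],[0,0,0,0]]]'
python3 - <<'E'
from h import *
gdelta([475.6,323.5,138],76.6)
im=snapshot('wrist');crop('w11',im,200,100,480,400,2)
E
```

```text
time: 19.18
tool_pos: [475.4, 323.9, 118.6]
tcp_rot: [-176.6, 1.0, 76.5]
ft_force: [-0.0, 0.2, -0.0]
finger_gap: 30.1
pos [475.4 323.9 118.6] rpy [-176.61    1.05   76.51] units xyz [-0.04 -0.04 -0.03] turn -0.02 F [-0.   0.2 -0. ] gap 30.1 t 19.18
```

View pics/w11.png

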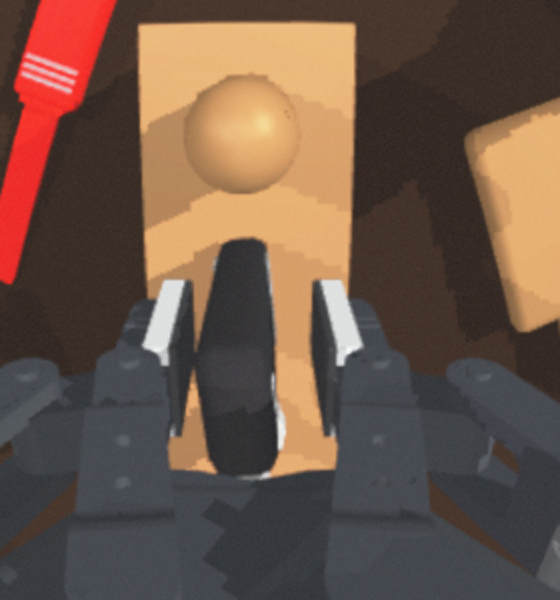

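```bash
python3 -m pendant '[[[-0.1,-0.05,0,0],[0,0,0,0],[0,0,0,0],[0,0,0,0],[0,0,0,0],[0,0,0,0],[0,0,0,0],[0,0,0,0],[0,0,0,0],[0,0,0,0]]]' -1 100
python3 - <<'E'
from h import *
gdelta([475.6,323.5,138],76.6)
s=sense();im=snapshot('wrist');crop('w12',im,200,100,480,400,2);print(repr(s['tool_pos']),repr(s['tcp_rot']))
E
```

```text
time: 20.07
tool_pos: [475.1, 322.6, 120.8]
tcp_rot: [-176.8, 0.9, 76.5]
ft_force: [0.1, -0.5, -0.5]
finger_gap: 12.9
pos [475.1 322.6 120.8] rpy [-176.77    0.91   76.5 ] units xyz [ 0.04 -0.03  0.08] turn -0.02 F [ 0.1 -0.5 -0.5] gap 12.9 t 20.07
array([475.09040043, 322.61410668, 120.82044838]) array([-176.76788846,    0.90808706,   76.50215884])
```

View pics/w12.png

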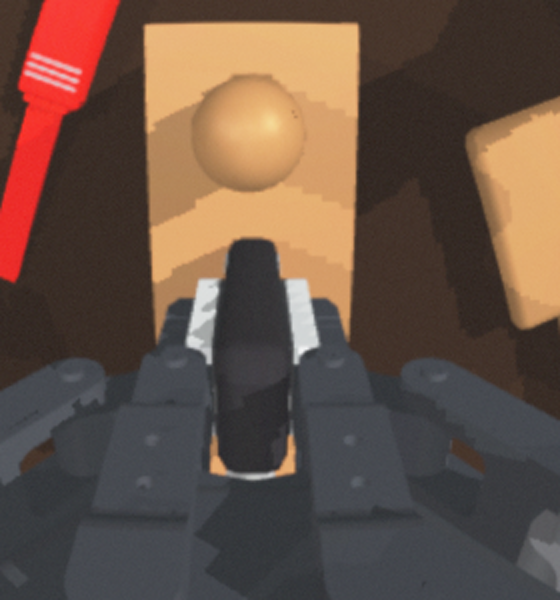

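```bash
cat >> h.py <<'E'
Pg=np.array([475.09040043, 322.61410668, 120.82044838]);Qg=[-176.76788846,0.90808706,76.50215884]
Rg=Rot.from_euler('xyz',Qg,degrees=True).as_matrix()
_gp=Pg-18.7*Rg[:,2];_m=np.array([475.6,323.5,_gp[2]]);_a=_gp+Rg[:,1]*((_m-_gp)@Rg[:,1])
TIP0=np.array([_a[0],_a[1],3.0]); TIPT=Rg.T@(TIP0-Pg)     # tip in tool frame
FRT=Rg.T@Rot.from_euler('z',-13.4,degrees=True).as_matrix()  # file axes in tool frame
def tip(): 
    s=sense();R=Rot.from_euler('xyz',s['tcp_rot'],degrees=True).as_matrix()
    return s['tool_pos']+R@TIPT, R@FRT
def tdelta(gt,gang):
    t,F=tip();a=np.degrees(np.arctan2(F[1,0],F[0,0]))
    s=sense();R=Rot.from_euler('xyz',s['tcp_rot'],degrees=True).as_matrix()
    d=R.T@(np.array(gt)-t)/20
    dy=(a-gang+90)%180-90
    print('tip',np.round(t,1),'fileang',round(a,1),'fz',np.round(F[:,2],3),'units',np.round(d,2),'turn',round(float(np.radians(dy)/0.08),2),'tcp',np.round(s['tool_pos'],1),'rpy',np.round(s['tcp_rot'],1),'F',np.round(s['ft_force'],1),'T',np.round(s['wrist_torque'],2),'gap',round(float(s['finger_gap']),1),'t',round(float(s['time']),2))
E
python3 -c "
from h import *
print(TIPT,TIP0)
tdelta(TIP0+[0,0,115],-13.4)"
```

```text
[  2.16381177   6.93185349 117.59718437] [475.44216992 322.83467093   3.        ]
tip [475.4 322.8   3. ] fileang -13.4 fz [0. 0. 1.] units [-0.09 -0.32 -5.74] turn -0.0 tcp [475.1 322.6 120.8] rpy [-176.8    0.9   76.5] F [-0.2 -0.7 -1.1] T [-0.01  0.02 -0.  ] gap 12.9 t 20.12
```

```bash
python3 -m pendant '[[[0,-0.02,-0.3,0],[-0.01,-0.03,-0.6,0],[-0.01,-0.03,-0.6,0],[-0.01,-0.03,-0.6,0],[-0.01,-0.03,-0.6,0],[-0.01,-0.03,-0.6,0],[-0.01,-0.03,-0.6,0],[-0.01,-0.03,-0.6,0],[-0.01,-0.03,-0.6,0],[-0.01,-0.03,-0.6,0]]]'
python3 -c "
from h import *
tdelta(TIP0+[0,0,115],-13.4)"
```

```text
time: 20.95
tool_pos: [475.4, 322.3, 247.2]
tcp_rot: [-176.8, 0.9, 76.5]
ft_force: [1.2, 0.9, 0.2]
finger_gap: 13.1
tip [475.8 322.5 129.4] fileang -13.4 fz [-0. -0.  1.] units [0.02 0.01 0.57] turn -0.0 tcp [475.4 322.3 247.2] rpy [-176.8    0.9   76.5] F [1.2 0.9 0.2] T [ 0.01  0.01 -0.03] gap 13.1 t 20.95
```

```bash
python3 -m pendant '[[[-0.4,0.25,0,0],[-0.8,0.5,0,0],[-0.8,0.5,-0.05,0],[-0.8,0.5,-0.05,0],[-0.8,0.5,-0.05,0],[-0.8,0.5,-0.05,0],[-0.8,0.5,-0.05,0],[-0.8,0.5,-0.05,0],[-0.8,0.5,-0.05,0],[-0.8,0.5,-0.05,0]]]'
python3 -c "
from h import *
tdelta([604.2,-48.5,115],-14.2)"
```

```text
time: 21.78
tool_pos: [535.3, 143.6, 255.2]
tcp_rot: [-176.9, 0.8, 76.8]
ft_force: [-0.5, 0.1, -1.4]
finger_gap: 12.7
tip [535.9 144.  137.4] fileang -13.1 fz [-0.002 -0.001  1.   ] units [-8.58  5.58  0.94] turn 0.25 tcp [535.3 143.6 255.2] rpy [-176.9    0.8   76.8] F [-0.5  0.1 -1.4] T [ 0.04 -0.07  0.02] gap 12.7 t 21.78
```

```bash
python3 -m pendant '[[[-0.9,0.6,0,0.05],[-0.9,0.6,0,0.05],[-0.9,0.6,0,0.05],[-0.9,0.6,0,0.05],[-0.9,0.6,0,0.05],[-0.9,0.6,0,0],[-0.9,0.6,0,0],[-0.9,0.6,0,0],[-0.6,0.4,0,0],[-0.3,0.2,0,0]]]'
python3 -m pendant '[[[0,0,0,0],[0,0,0,0],[0,0,0,0],[0,0,0,0],[0,0,0,0],[0,0,0,0],[0,0,0,0],[0,0,0,0],[0,0,0,0],[0,0,0,0]]]'
python3 - <<'E'
from h import *
tdelta([604.2,-48.5,95],-14.2)
s=sense();print(repr(s['tool_pos']),repr(s['tcp_rot']))
im=snapshot('wrist');save('w13',im)
a=snapshot('scene');np.save('pics/c13.npy',a);crop('c13',a,210,130,340,260,6)
a=snapshot('side');np.save('pics/s13.npy',a);crop('s13',a,290,90,430,240,5)
E
```

```text
time: 22.62
tool_pos: [599.9, -58.9, 246.6]
tcp_rot: [-176.4, 1.1, 75.4]
ft_force: [0.6, 0.6, -1.0]
finger_gap: 12.8
time: 23.45
tool_pos: [599.0, -55.3, 246.4]
tcp_rot: [-176.3, 1.1, 75.6]
ft_force: [0.7, 0.5, -0.6]
finger_gap: 12.8
tip [598.4 -55.2 128.6] fileang -14.3 fz [0.009 0.    1.   ] units [0.43 0.31 1.65] turn -0.03 tcp [599.  -55.3 246.4] rpy [-176.3    1.1   75.6] F [ 0.7  0.5 -0.6] T [ 0.03 -0.08  0.02] gap 12.8 t 23.45
array([599.0209705 , -55.33115777, 246.37533045]) array([-176.29848119,    1.05289156,   75.58602723])
```

View pics/w13.png

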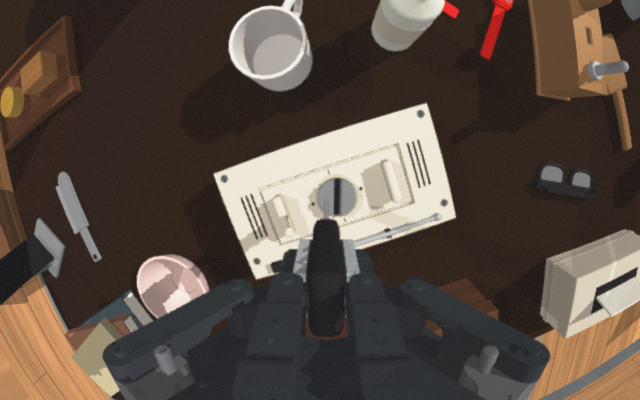

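View pics/c13.png

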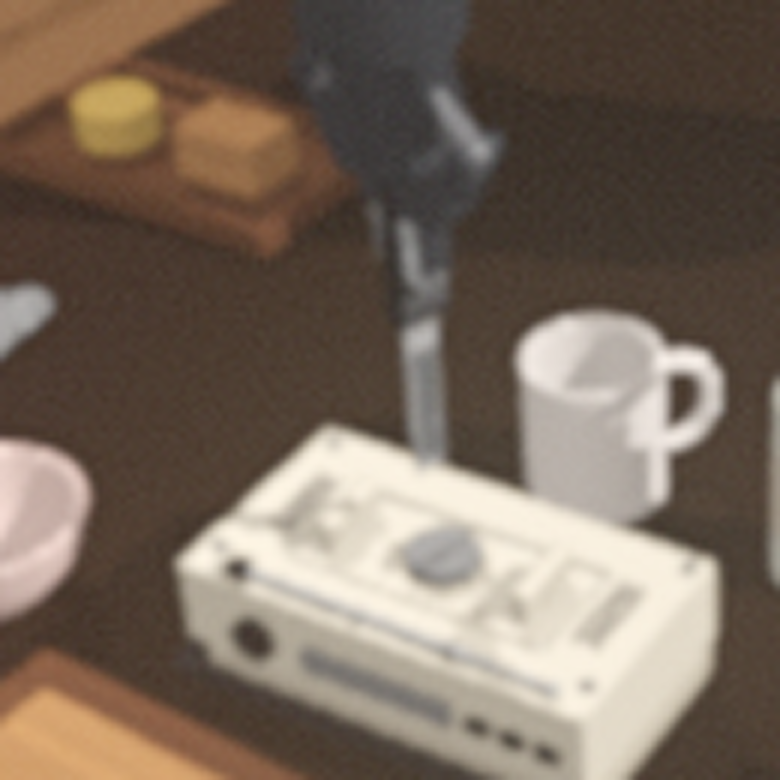

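View pics/s13.png

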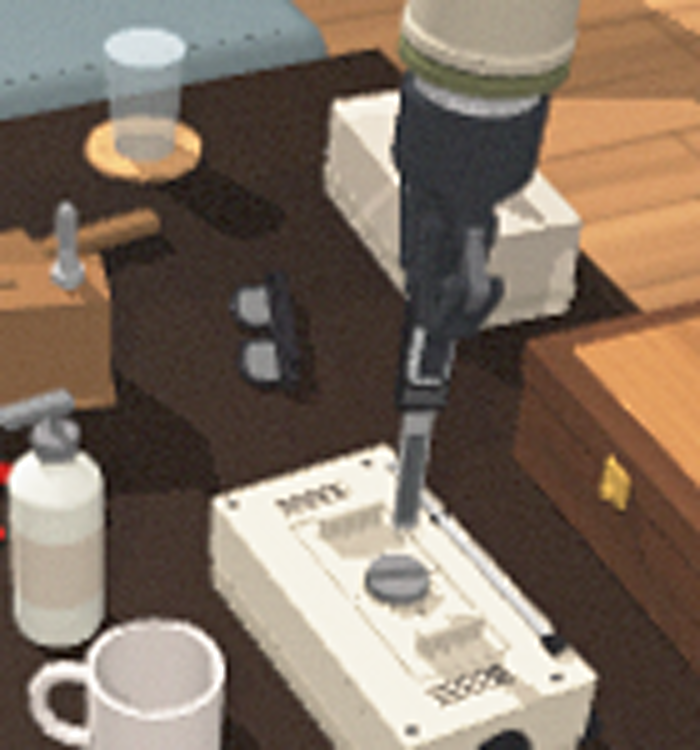

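Run:
```python
from h import *
print('tip',two((281.3,207),(371,194.8)),tip()[0])
print('lock',two((283.8,222.0),(369.4,205.3)))
print('lock scene/side on 85',onplane('scene',283.8,222,85),onplane('side',369.4,205.3,85))
print('tip plane 128.6',onplane('scene',281.3,207,128.6),onplane('side',371,194.8,128.6))
im=cv2.cvtColor(cv2.imread('pics/w13.png'),cv2.COLOR_BGR2RGB)
crop('w13a',im,250,140,420,250,4.5)
```

```text
tip (array([600.97618797, -56.67530029, 131.40281507]), np.float64(2.4323405316196642)) [598.33704888 -55.39262564 128.48063823]
lock (array([605.41430598, -48.18822358,  80.29780353]), np.float64(2.5569052436989863))
lock scene/side on 85 [608.61148603 -43.79107649  85.        ] [603.45242025 -53.63617211  85.        ]
tip plane 128.6 [597.06008049 -58.50321767 128.6       ] [603.49039284 -54.90690756 128.6       ]
```

View pics/w13a.png

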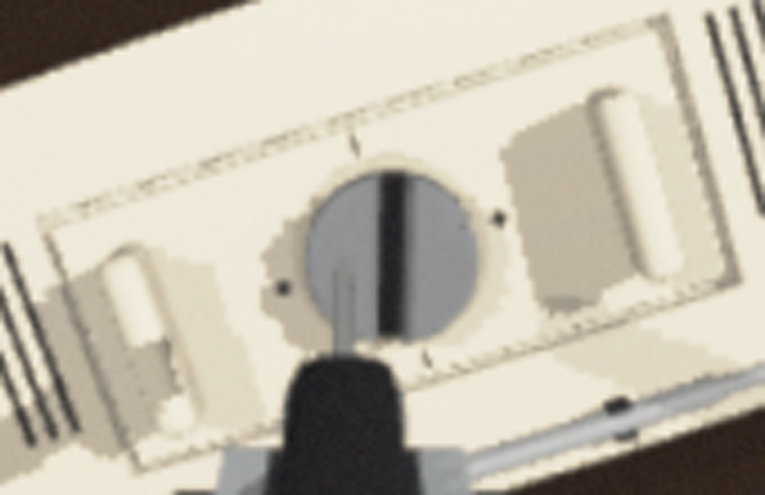

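Run:
```python
from h import *
s=sense();P=[599.0209705,-55.33115777,246.37533045];Q=[-176.29848119,1.05289156,75.58602723]
R=Rot.from_euler('xyz',Q,degrees=True).as_matrix();t=P+R@TIPT;F=R@FRT
pr=lambda p:np.round((wproj(p,np.array(P),Q)-[250,140])*4.5,0)
print('tip pred px',pr(t),[pr(t+F[:,0]*8*a) for a in(-1,1)])
f=lambda x,y,z:np.round(wplane(250+x/4.5,140+y/4.5,P,Q,z),1)
print('lock',f(391,257,85)); a,b=f(393,172,85),f(391,338,85);d=a-b;print('slot',np.degrees(np.arctan2(d[1],d[0])),(a+b)/2,np.linalg.norm(d))
print('dots',(f(498,218,75)+f(283,288,75))/2,'marks',(f(355,145,75)+f(427,360,75))/2)
print('rec',sum(f(*c,75) for c in[(40,218),(670,15),(742,285),(143,472)])/4)
print('fileang',np.degrees(np.arctan2(F[1,0],F[0,0])))
```

```text
tip pred px [348. 286.] [array([348., 246.]), array([348., 326.])]
lock [603.9 -47.2  85. ]
slot 165.5297058999341 [603.7 -46.9  85. ] 38.41874542459703
dots [605.   -47.55  75.  ] marks [605.4 -47.2  75. ]
rec [604.9  -45.85  75.  ]
fileang -14.324754371274134
```

```bash
python3 -c "
from h import *
tdelta([604.2,-46.4,93],-14.4)"
python3 -m pendant '[[[0.25,0.15,0.2,0],[0.2,0.15,0.4,0],[0.1,0.05,0.4,0],[0,0,0.3,0],[0,0,0.25,0],[0,0,0.1,0],[0,0,0,0],[0,0,0,0],[0,0,0,0],[0,0,0,0]]]'
python3 - <<'E'
from h import *
tdelta([604.2,-46.4,93],-14.4)
s=sense();print(repr(s['tool_pos']),repr(s['tcp_rot']))
im=snapshot('wrist');crop('w14',im,230,110,420,250,4)
E
```

```text
tip [598.3 -55.4 128.5] fileang -14.3 fz [0.009 0.    1.   ] units [0.54 0.29 1.75] turn 0.01 tcp [599.  -55.6 246.3] rpy [-176.3    1.1   75.6] F [ 0.2 -0.3 -0.6] T [ 0.01 -0.06  0.02] gap 13.1 t 23.6
time: 24.43
tool_pos: [606.2, -45.8, 206.9]
tcp_rot: [-176.1, 1.1, 75.6]
ft_force: [0.6, -0.2, -1.4]
finger_gap: 13.0
tip [605.1 -45.5  89.1] fileang -14.4 fz [ 0.012 -0.     1.   ] units [-0.06 -0.05 -0.19] turn 0.01 tcp [606.2 -45.8 206.9] rpy [-176.1    1.1   75.6] F [ 0.6 -0.2 -1.4] T [-0.01 -0.04  0.01] gap 13.0 t 24.43
array([606.15097487, -45.76483508, 206.91696599]) array([-176.10297297,    1.07815976,   75.55205634])
```

View pics/w14.png

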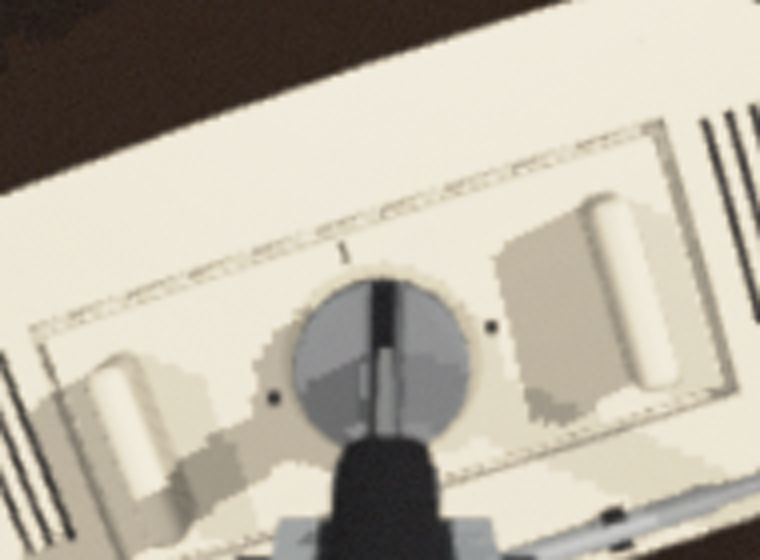

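```bash
cat >> h.py <<'E'
TIPT=TIPT+np.array([-1.3,3.0,0])
E
python3 -c "
from h import *
tdelta([604,-47.2,87],-14.4)"
python3 -m pendant '[[[-0.03,-0.22,0,0],[0,0,0,0],[0,0,0,0],[0,0,0,0],[0,0,0,0],[0,0,0,0],[0,0,0,0],[0,0,0,0],[0,0,0,0],[0,0,0,0]]]'
python3 - <<'E'
from h import *
tdelta([604,-47.2,78],-14.4)
im=snapshot('wrist');crop('w15',im,230,110,420,250,4)
E
```

```text
tip [607.8 -47.6  89.1] fileang -14.4 fz [0.012 0.    1.   ] units [-0.03 -0.18  0.12] turn 0.01 tcp [606.2 -45.8 207.1] rpy [-176.1    1.1   75.6] F [ 0.5 -0.2 -0.2] T [ 0.   -0.06  0.03] gap 12.3 t 24.48
time: 25.32
tool_pos: [602.1, -45.5, 209.2]
tcp_rot: [-176.3, 1.1, 75.5]
ft_force: [0.2, -0.1, -0.1]
finger_gap: 12.8
tip [604.  -47.3  91.2] fileang -14.4 fz [0.009 0.    1.   ] units [0.02 0.04 0.66] turn 0.01 tcp [602.1 -45.5 209.2] rpy [-176.3    1.1   75.5] F [ 0.2 -0.1 -0.1] T [-0.04 -0.08 -0.02] gap 12.8 t 25.32
```

View pics/w15.png

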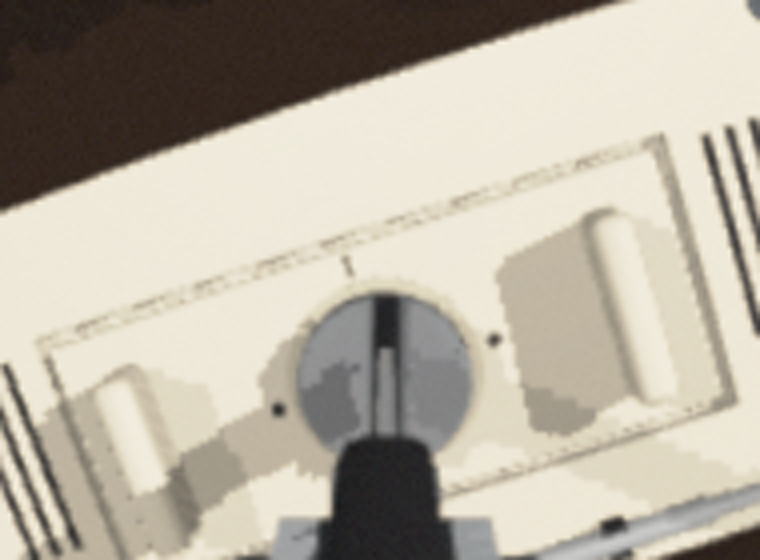

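```bash
python3 -m pendant '[[[0.01,0.02,0.15,0],[0.01,0.02,0.15,0],[0,0,0.15,0],[0,0,0.1,0],[0,0,0.1,0],[0,0,0.05,0],[0,0,0,0],[0,0,0,0],[0,0,0,0],[0,0,0,0]]]'
python3 - <<'E'
from h import *
tdelta([604,-47.2,78],-14.4)
im=snapshot('wrist');crop('w16',im,230,110,420,250,4)
E
```

```text
time: 26.2
tool_pos: [602.1, -45.3, 193.8]
tcp_rot: [-176.3, 1.1, 75.5]
ft_force: [0.7, 0.2, -0.5]
finger_gap: 12.8
tip [604.  -47.1  75.8] fileang -14.4 fz [0.009 0.    1.   ] units [-0.01 -0.01 -0.11] turn 0.01 tcp [602.1 -45.3 193.8] rpy [-176.3    1.1   75.5] F [ 0.7  0.2 -0.5] T [ 0.   -0.01  0.  ] gap 12.8 t 26.2
```

View pics/w16.png

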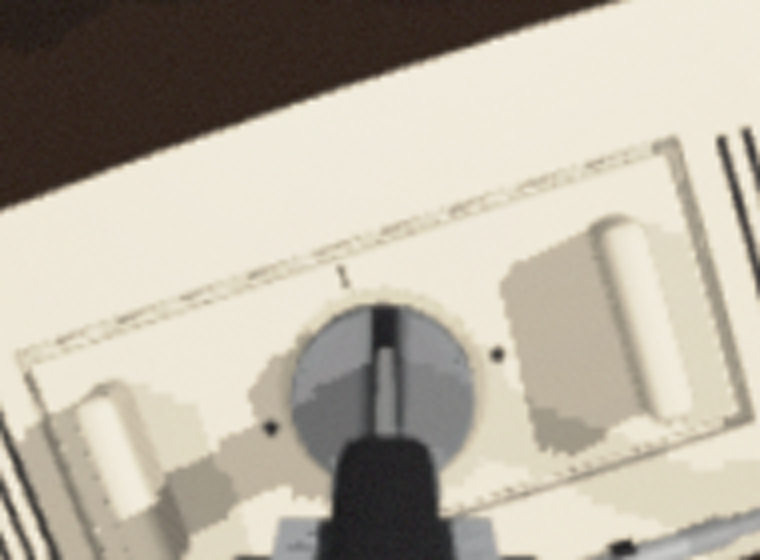

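```bash
python3 -m pendant '[[[0.04,0,-0.05,0.8],[0.04,0,0,0.9],[0.04,0,0,0.9],[0.04,0,0,0.9],[0.04,0,0,0.9],[0.04,0,0,0.9],[0.04,0,0,0.9],[0.04,0,0,0.9],[0.02,0,0,0.4],[0,0,0,0]]]'
python3 - <<'E'
from h import *
tdelta([604,-47.2,77],-97.5)
im=snapshot('wrist');crop('w17',im,230,110,420,250,4)
E
```

```text
time: 27.08
tool_pos: [605.3, -39.9, 194.4]
tcp_rot: [-177.6, 3.1, 39.5]
ft_force: [-0.2, -0.2, -0.2]
finger_gap: 12.8
tip [604.3 -47.3  76.6] fileang -50.4 fz [0.02  0.036 0.999] units [-0.01 -0.01 -0.02] turn 10.28 tcp [605.3 -39.9 194.4] rpy [-177.6    3.1   39.5] F [-0.2 -0.2 -0.2] T [0.01 0.03 0.  ] gap 12.8 t 27.08
```

View pics/w17.png

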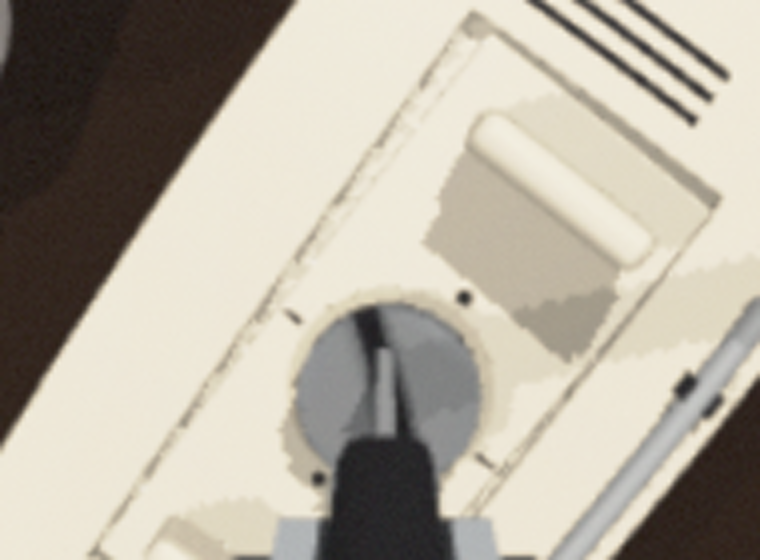

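```bash
python3 -m pendant '[[[0.04,0,0,0.9],[0.04,0,0,0.9],[0.04,0,0,0.9],[0.04,0,0,0.9],[0.04,0,0,0.9],[0.04,0,0,0.9],[0.04,0,0,0.9],[0.04,0,0,0.9],[0.04,0,0,0.8],[0.04,0,0,0.8]]]'
python3 - <<'E'
from h import *
tdelta([604,-47.2,77],-97.5)
im=snapshot('wrist');crop('w18',im,230,110,420,250,4)
E
```

```text
time: 27.97
tool_pos: [612.5, -37.0, 193.9]
tcp_rot: [179.8, 3.9, -1.6]
ft_force: [-1.4, -0.3, 0.5]
finger_gap: 12.6
tip [605.  -47.2  76.6] fileang -91.2 fz [0.054 0.059 0.997] units [-0.05  0.   -0.02] turn 1.37 tcp [612.5 -37.  193.9] rpy [179.8   3.9  -1.6] F [-1.4 -0.3  0.5] T [0.01 0.12 0.03] gap 12.6 t 27.97
```

View pics/w18.png

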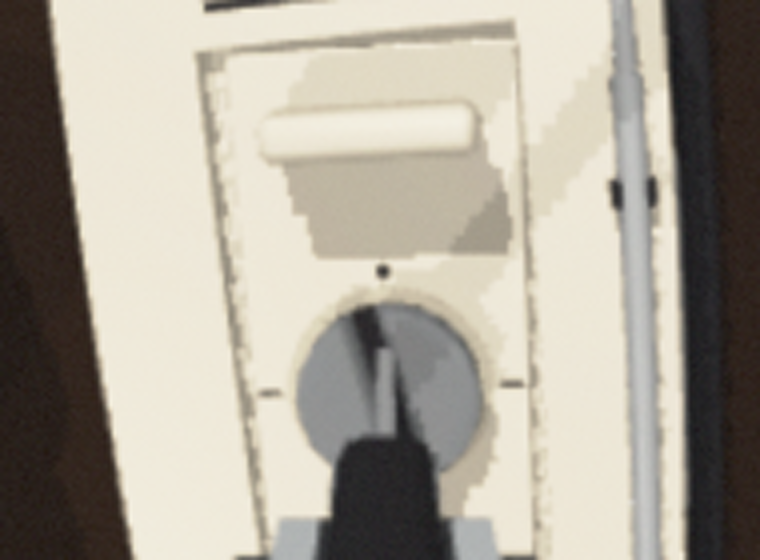

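```bash
python3 -m pendant '[[[0.02,0,0,0.8],[0.03,0,0,0.8],[0.03,0,0,0.8],[0.02,0,0,0.8],[0,0,0,0.8],[0,0,0,0],[0,0,0,0],[0,0,0,0],[0,0,0,0],[0,0,0,0]]]'
python3 - <<'E'
from h import *
tdelta([604,-47.2,77],-97.5)
im=snapshot('wrist');crop('w19',im,230,110,420,250,4)
E
```

```text
time: 28.85
tool_pos: [614.8, -37.1, 193.8]
tcp_rot: [178.6, 3.6, -19.4]
ft_force: [0.1, -0.2, 0.1]
finger_gap: 13.2
tip [604.3 -47.   76.7] fileang -109.0 fz [0.071 0.06  0.996] units [-0.01  0.02 -0.02] turn -2.51 tcp [614.8 -37.1 193.8] rpy [178.6   3.6 -19.4] F [ 0.1 -0.2  0.1] T [ 0.02 -0.01  0.19] gap 13.2 t 28.85
```

View pics/w19.png

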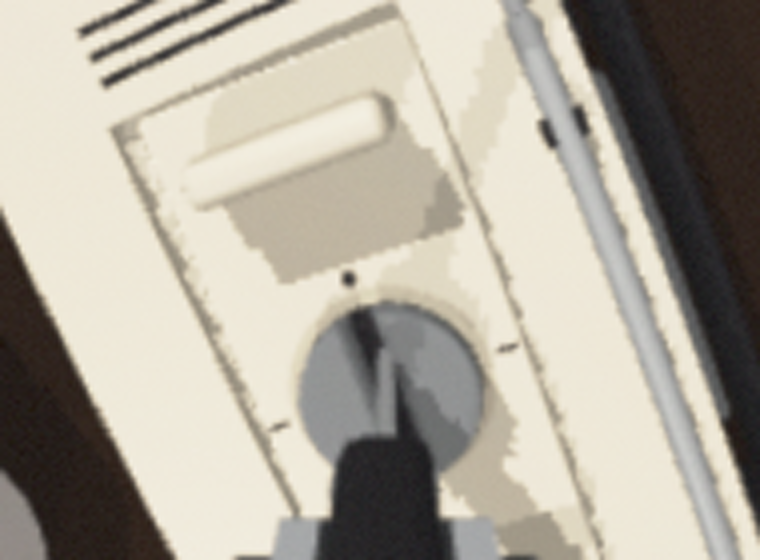

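```bash
python3 -m pendant '[[[-0.03,0,0,-0.8],[-0.03,0,0,-0.8],[-0.03,0,0,-0.7],[0,0,0,0],[0,0,0,0],[0,0,-0.2,0],[0,0,-0.3,0],[0,0,-0.4,0],[0,0,-0.5,0],[0,0,-0.6,0]]]'
python3 - <<'E'
from h import *
tdelta([604,-47.2,130],-14)
s=sense();print(repr(s['tool_pos']),repr(s['tcp_rot']))
im=snapshot('wrist');save('w20f',im);crop('w20',im,230,110,420,250,4)
E
```

```text
time: 29.73
tool_pos: [614.2, -36.5, 233.8]
tcp_rot: [179.3, 4.1, -8.6]
ft_force: [-0.2, 0.0, 0.1]
finger_gap: 12.9
tip [605.  -46.6 116.6] fileang -98.2 fz [0.066 0.059 0.996] units [-0.09  0.05 -0.67] turn -18.37 tcp [614.2 -36.5 233.8] rpy [179.3   4.1  -8.6] F [-0.2  0.   0.1] T [ 0.02 -0.09 -0.02] gap 12.9 t 29.73
array([614.2495432 , -36.49156599, 233.79254436]) array([179.31735905,   4.13982557,  -8.58319641])
```

View pics/w20.png

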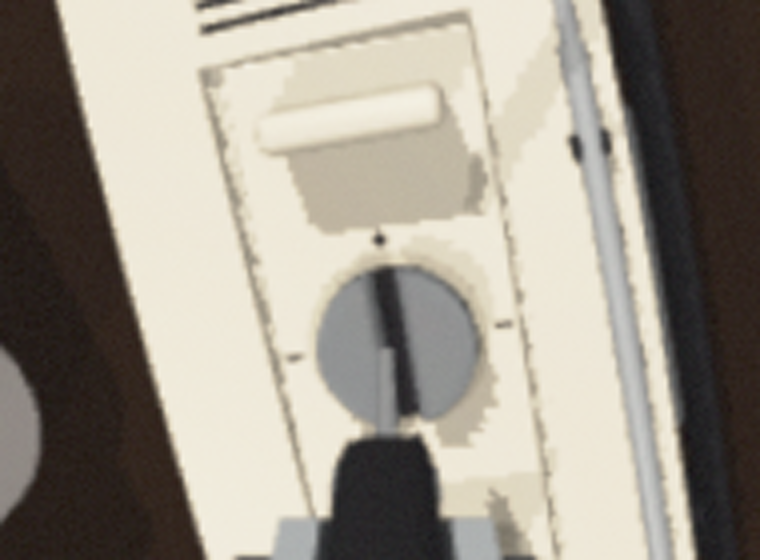

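Run:
```python
from h import *
P=[614.2495432,-36.49156599,233.79254436];Q=[179.31735905,4.13982557,-8.58319641]
f=lambda x,y,z:wplane(230+x/4,110+y/4,P,Q,z)[:2]
A=lambda a,b:np.degrees(np.arctan2(*(b-a)[::-1]))
print('slot',A(f(411,415,85),f(382,272,85)),'mid',(f(411,415,85)+f(382,272,85))/2)
print('marks',A(f(292,357,75),f(503,324,75)),(f(292,357,75)+f(503,324,75))/2)
print('recess L',A(f(320,520,75),f(205,72,75)),'R',A(f(555,520,75),f(468,12,75)))
im=cv2.cvtColor(cv2.imread('pics/w20f.png'),cv2.COLOR_BGR2RGB);crop('w20b',im,300,165,365,225,10)
```

```text
slot 92.72279088859003 mid [604.4942149  -45.85693697]
marks 1.848242095393203 [603.55754559 -47.58165179]
recess L 94.3204097864781 R 92.41767536688401
```

View pics/w20b.png

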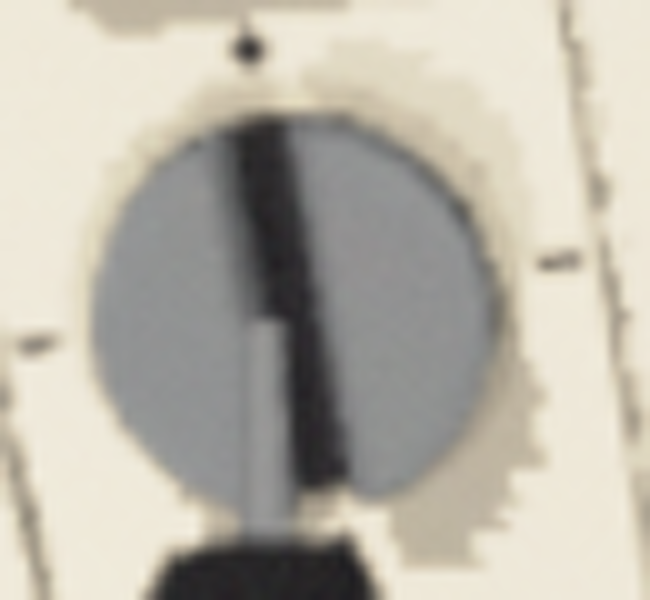

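Run:
```python
from h import *
s=sense();plan(s['tool_pos'],-8.6,0,20,[475,322,252],76.5)
```

```text
per row mm 19.28 turn -0.928
[-0.48, -0.83, -0.04, -0.93],[-0.42, -0.87, -0.04, -0.93],[-0.35, -0.9, -0.04, -0.93],[-0.29, -0.92, -0.04, -0.93],[-0.22, -0.94, -0.04, -0.93],[-0.15, -0.95, -0.04, -0.93],[-0.08, -0.96, -0.04, -0.93],[-0.0, -0.96, -0.04, -0.93],[0.07, -0.96, -0.04, -0.93],[0.14, -0.95, -0.04, -0.93],
[0.21, -0.94, -0.04, -0.93],[0.28, -0.92, -0.04, -0.93],[0.35, -0.9, -0.04, -0.93],[0.41, -0.87, -0.04, -0.93],[0.47, -0.84, -0.04, -0.93],[0.54, -0.8, -0.04, -0.93],[0.59, -0.76, -0.04, -0.93],[0.65, -0.71, -0.04, -0.93],[0.7, -0.66, -0.04, -0.93],[0.75, -0.61, -0.04, -0.93],
```

```bash
python3 -m pendant '[[[-0.25,-0.4,-0.2,-0.9],[-0.4,-0.85,-0.2,-0.9],[-0.35,-0.9,-0.1,-0.9],[-0.3,-0.9,-0.1,-0.9],[-0.2,-0.95,-0.05,-0.9],[-0.15,-0.95,-0.05,-0.9],[-0.1,-0.95,-0.05,-0.9],[0,-0.95,-0.05,-0.9],[0.05,-0.95,-0.05,-0.9],[0.1,-0.95,-0.05,-0.9]]]'
python3 -c "
from h import *
tdelta(TIP0+[0,0,125],-13.4)
s=sense();plan(s['tool_pos'],s['tcp_rot'][2],0,11,[475,322,252],76.5)"
```

```text
time: 30.62
tool_pos: [552.6, 134.1, 273.4]
tcp_rot: [-178.5, 2.5, 34.0]
ft_force: [0.1, 0.7, -0.6]
finger_gap: 12.8
tip [552.9 126.  155.7] fileang -55.8 fz [0.006 0.041 0.999] units [  2.35 -10.29   1.55] turn -9.25 tcp [552.6 134.1 273.4] rpy [-178.5    2.5   34. ] F [ 0.1  0.7 -0.6] T [ 0.05 -0.02  0.04] gap 12.8 t 30.62
per row mm 18.58 turn -0.842
[0.19, -0.91, 0.1, -0.84],[0.25, -0.89, 0.1, -0.84],[0.31, -0.87, 0.1, -0.84],[0.36, -0.85, 0.1, -0.84],[0.42, -0.82, 0.1, -0.84],[0.47, -0.79, 0.1, -0.84],[0.53, -0.76, 0.1, -0.84],[0.58, -0.72, 0.1, -0.84],[0.62, -0.68, 0.1, -0.84],[0.67, -0.64, 0.1, -0.84],
[0.71, -0.59, 0.1, -0.84],
```

```bash
python3 -m pendant '[[[0.2,-0.9,0,-0.9],[0.25,-0.9,0,-0.9],[0.3,-0.85,0,-0.9],[0.35,-0.85,0,-0.9],[0.4,-0.8,0,-0.9],[0.45,-0.8,0,-0.9],[0.5,-0.75,0,-0.9],[0.55,-0.7,0,-0.9],[0.5,-0.5,0,-0.9],[0.4,-0.35,0,-0.6]]]'
python3 -c "
from h import *
tdelta(TIP0+[0,0,125],-13.4)"
```

```text
time: 31.45
tool_pos: [480.9, 299.7, 289.3]
tcp_rot: [-178.0, 0.3, 76.0]
ft_force: [0.4, -0.3, -1.2]
finger_gap: 12.8
tip [486.6 298.5 171.4] fileang -13.8 fz [-0.024 -0.005  1.   ] units [ 1.06 -0.76  2.19] turn -0.1 tcp [480.9 299.7 289.3] rpy [-178.     0.3   76. ] F [ 0.4 -0.3 -1.2] T [ 0.02 -0.02  0.  ] gap 12.8 t 31.45
```

```bash
cat >> h.py <<'E'
TIP1=Pg+Rg@TIPT
E
python3 -c "
from h import *
print(TIP1)
tdelta(TIP1+[0,0,110],-13.4)"
```

```text
[478.05064692 320.86901841   2.851481  ]
tip [486.6 298.5 171.4] fileang -13.8 fz [-0.024 -0.005  1.   ] units [ 1.   -0.58  2.94] turn -0.1 tcp [480.9 299.7 289.3] rpy [-178.     0.3   76. ] F [ 0.4 -0.3 -1.2] T [ 0.02 -0.02  0.  ] gap 12.8 t 31.45
```

```bash
python3 -m pendant '[[[0.35,-0.2,0.2,-0.1],[0.35,-0.2,0.4,0],[0.2,-0.1,0.5,0],[0,0,0.5,0],[0,0,0.4,0],[0,0,0.2,0],[0,0,0,0],[0,0,0,0],[0,0,0,0],[0,0,0,0]]]'
python3 - <<'E'
from h import *
tdelta(TIP1+[0,0,105],-13.4)
s=sense();print(repr(s['tool_pos']),repr(s['tcp_rot']))
im=snapshot('wrist');save('w21f',im);crop('w21',im,200,100,440,300,3.3)
a=snapshot('scene');np.save('pics/c21.npy',a);crop('c21',a,360,160,460,290,5)
a=snapshot('side');np.save('pics/s21.npy',a);crop('s21',a,240,80,340,190,6)
E
```

```text
time: 32.28
tool_pos: [473.6, 320.8, 241.4]
tcp_rot: [-178.1, 0.3, 76.3]
ft_force: [-0.0, 0.1, -1.2]
finger_gap: 12.7
tip [479.4 319.5 123.6] fileang -13.6 fz [-0.024 -0.004  1.   ] units [ 0.05 -0.05  0.79] turn -0.05 tcp [473.6 320.8 241.4] rpy [-178.1    0.3   76.3] F [-0.   0.1 -1.2] T [ 0.02 -0.04  0.  ] gap 12.7 t 32.28
array([473.56027303, 320.79938928, 241.43922254]) array([-178.05444726,    0.34556191,   76.25394088])
```

View pics/w21.png

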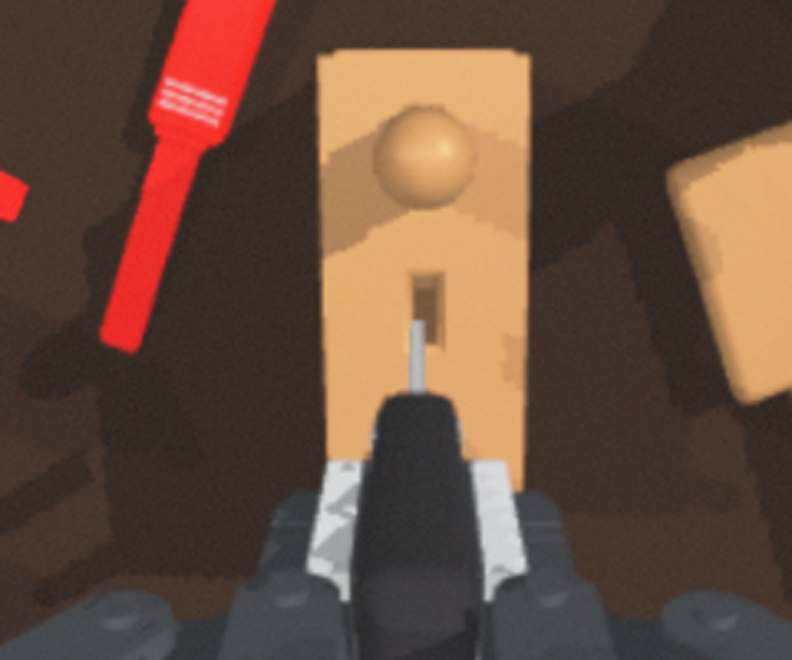

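View pics/c21.png

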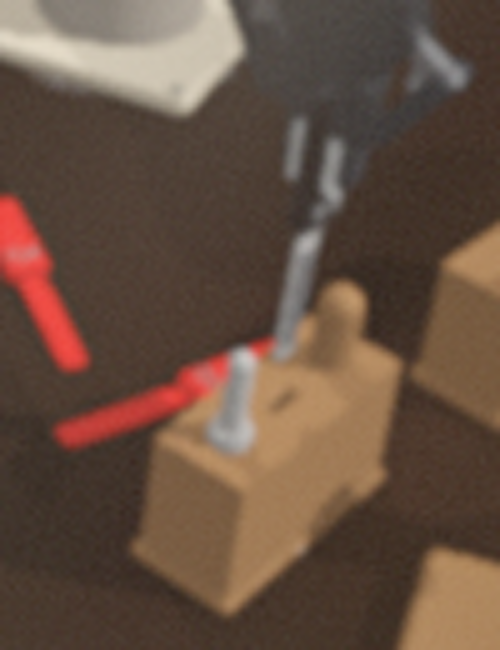

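View pics/s21.png

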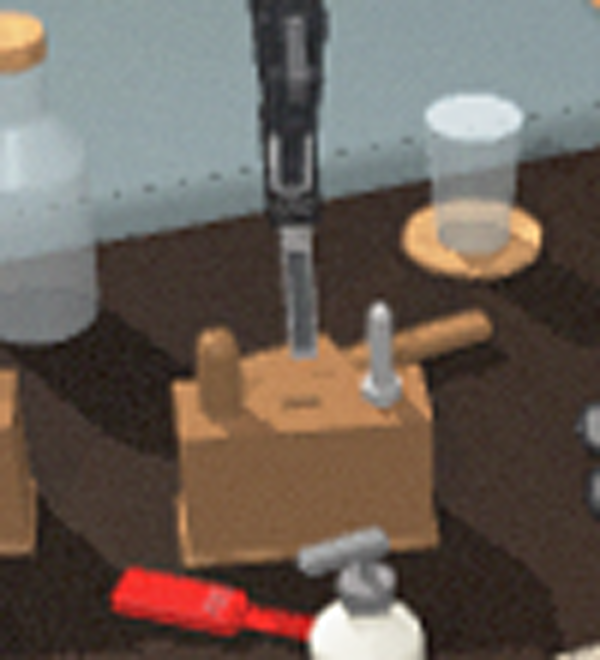

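Run:
```python
from h import *
P=np.array([473.56027303,320.79938928,241.43922254]);Q=[-178.05444726,0.34556191,76.25394088]
R=Rot.from_euler('xyz',Q,degrees=True).as_matrix();t=P+R@TIPT;F=R@FRT
px=lambda p:(wproj(p,P,Q)-[200,100])*3.3
print('tip',t,'px',px(t),'ends',px(t-8*F[:,0]),px(t+8*F[:,0]))
f=lambda x,y,z:wplane(200+x/3.3,100+y/3.3,P,Q,z)
print('slot',f(427,309,93),'corners',f(411,275,93),f(444,345,93))
C=[f(*c,93) for c in[(318,58),(528,58)]];print('far edge',C)
print('stand from far edge', (C[0]+C[1])/2+np.array([np.cos(np.radians(-13.4)),np.sin(np.radians(-13.4)),0])*75)
```

```text
tip [479.36038943 319.53796606 123.56957794] px [415.37458069 352.52725171] ends [415.35072914 323.32811313] [415.3980687  381.30918094]
slot [475.42091979 323.83889675  93.        ] corners [464.3718977  321.67948403  93.        ] [487.31324781 326.18536077  93.        ]
far edge [array([396.52063252, 310.94785124,  93.        ]), array([410.62614641, 369.14699308,  93.        ])]
stand from far edge [476.53158033 322.6663294   93.        ]
```

```bash
python3 -c "
from h import *
tdelta([475.8,323.3,99],-13.4)"
```

```text
tip [479.5 319.9 123.9] fileang -13.6 fz [-0.025 -0.005  1.   ] units [ 0.13 -0.18  1.25] turn -0.05 tcp [473.6 321.1 241.8] rpy [-178.1    0.3   76.3] F [ 1.2  1.2 -0.8] T [ 0.   -0.04 -0.01] gap 13.2 t 32.43
```

```bash
python3 -m pendant '[[[0.1,-0.15,0.1,-0.05],[0.03,-0.03,0.3,0],[0,0,0.4,0],[0,0,0.25,0],[0,0,0.1,0],[0,0,0,0],[0,0,0,0],[0,0,0,0],[0,0,0,0],[0,0,0,0]]]'
python3 - <<'E'
from h import *
tdelta([475.8,323.3,93],-13.4)
s=sense();P,Q=s['tool_pos'],s['tcp_rot']
im=snapshot('wrist');crop('w22',im,250,130,400,250,5)
print('pred slot px', (wproj([475.8,323.3,93],P,Q)-[250,130])*5,repr(P),repr(Q))
E
```

```text
time: 33.27
tool_pos: [469.6, 325.1, 216.7]
tcp_rot: [-178.1, 0.3, 76.5]
ft_force: [-0.4, -1.0, -0.3]
finger_gap: 12.8
tip [475.5 324.   98.8] fileang -13.3 fz [-0.025 -0.005  1.   ] units [-0.03  0.03  0.29] turn 0.01 tcp [469.6 325.1 216.7] rpy [-178.1    0.3   76.5] F [-0.4 -1.  -0.3] T [ 0.05 -0.04 -0.  ] gap 12.8 t 33.27
pred slot px [376.30160822 377.86082944] array([469.5508247 , 325.10090743, 216.71420511]) array([-178.10330588,    0.28530538,   76.54828172])
```

View pics/w22.png

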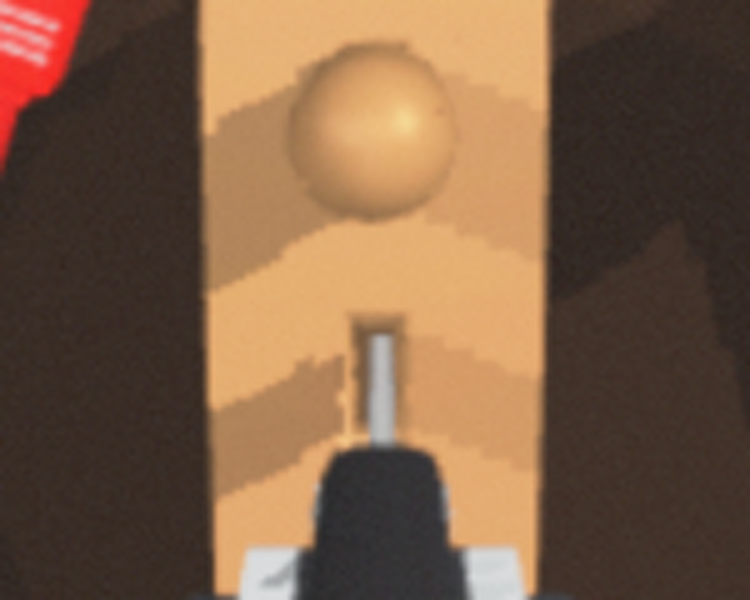

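```bash
python3 -c "
from h import *
tdelta([475.3,323.6,3],-13.4)"
python3 -m pendant '[[[0,0.01,0.2,0],[0,0.01,0.3,0],[0,0.01,0.4,0],[0,0.01,0.4,0],[0,0.01,0.3,0],[0,0.01,0.2,0],[0,0,0,0],[0,0,0,0],[0,0,0,0],[0,0,0,0]]]'
python3 - <<'E'
from h import *
tdelta([475.3,323.6,3],-13.4)
E
```

```text
tip [475.6 324.   98.9] fileang -13.3 fz [-0.025 -0.005  1.   ] units [0.   0.15 4.79] turn 0.01 tcp [469.6 325.1 216.8] rpy [-178.1    0.3   76.5] F [ 0.1 -0.5 -1.1] T [-0.01 -0.05 -0.07] gap 13.0 t 33.32
time: 34.15
tool_pos: [470.2, 324.6, 176.6]
tcp_rot: [-178.2, 0.3, 76.5]
ft_force: [0.9, 0.0, -0.7]
finger_gap: 12.5
tip [476.3 323.4  58.7] fileang -13.4 fz [-0.027 -0.005  1.   ] units [0.01 0.04 2.79] turn 0.01 tcp [470.2 324.6 176.6] rpy [-178.2    0.3   76.5] F [ 0.9  0.  -0.7] T [-0.02 -0.07  0.03] gap 12.5 t 34.15
```

```bash
python3 -m pendant '[[[0,0,0.3,0],[0,0,0.4,0],[0,0,0.5,0],[0,0,0.4,0],[0,0,0.3,0],[0,0,0.2,0],[0,0,0.1,0],[0,0,0,0],[0,0,0,0],[0,0,0,0]]]'
python3 - <<'E'
from h import *
tdelta([476.3,323.4,3],-13.4)
im=snapshot('wrist');crop('w23',im,200,100,440,300,3.3)
E
```

```text
time: 34.98
tool_pos: [471.2, 324.9, 129.7]
tcp_rot: [-178.5, 0.1, 76.5]
ft_force: [2.0, 0.1, -0.4]
finger_gap: 13.3
tip [478.  323.9  11.9] fileang -13.4 fz [-0.032 -0.006  0.999] units [-0.04 -0.06  0.44] turn -0.0 tcp [471.2 324.9 129.7] rpy [-1.785e+02  1.000e-01  7.650e+01] F [ 2.   0.1 -0.4] T [-0.13 -0.53 -0.  ] gap 13.3 t 34.98
```

View pics/w23.png

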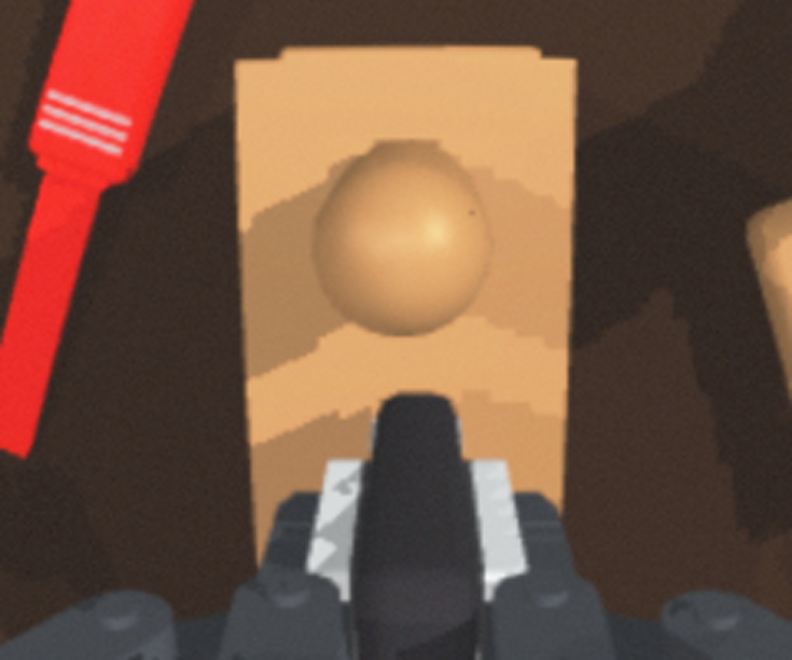

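```bash
python3 -m pendant '[[[0,0.07,0.05,0],[0,0.02,0.15,0],[0,0,0.15,0],[0,0,0.15,0],[0,0,0.15,0],[0,0,0.15,0],[0,0,0.15,0],[0,0,0.1,0],[0,0,0,0],[0,0,0,0]]]'
python3 - <<'E'
from h import *
tdelta([476.3,323.4,3],-13.4)
im=snapshot('wrist');crop('w24',im,200,100,440,300,3.3)
E
```

```text
time: 35.87
tool_pos: [471.9, 325.3, 120.5]
tcp_rot: [-178.5, 0.1, 76.6]
ft_force: [-0.6, 0.0, -0.1]
finger_gap: 12.8
tip [478.7 324.4   2.7] fileang -13.3 fz [-0.032 -0.007  0.999] units [-0.08 -0.1  -0.01] turn 0.02 tcp [471.9 325.3 120.5] rpy [-1.785e+02  1.000e-01  7.660e+01] F [-0.6  0.  -0.1] T [ 0.   -0.13  0.06] gap 12.8 t 35.87
```

```bash
python3 -m pendant '[[[0,0,0.15,0],[0,0,0.15,0],[0,0,0.15,0],[0,0,0.15,0],[0,0,0.15,0],[0,0,0.15,0],[0,0,0.2,0],[0,0,0.2,0],[0,0,0.2,0],[0,0,0.2,0]]]'
python3 - <<'E'
from h import *
tdelta([476.3,323.4,3],-13.4)
E
```

```text
time: 36.75
tool_pos: [472.4, 325.5, 119.8]
tcp_rot: [-178.7, 0.0, 76.7]
ft_force: [-14.5, -10.1, 33.5]
finger_gap: 12.9
tip [479.6 324.6   2. ] fileang -13.2 fz [-0.036 -0.007  0.999] units [-0.1  -0.15 -0.05] turn 0.03 tcp [472.4 325.5 119.8] rpy [-178.7    0.    76.7] F [-14.5 -10.1  33.5] T [-1.97  3.33  0.  ] gap 12.9 t 36.75
```

```bash
python3 -m pendant '[[[0,0,-0.05,0],[0,0,0,0],[0,0,0,0],[0,0,0,0],[0,0,0,0],[0,0,0,0],[0,0,0,0],[0,0,-0.2,0],[0,0,-0.4,0],[0,0,-0.5,0]]]' -0.3
python3 - <<'E'
from h import *
tdelta([476.3,323.4,3],-13.4)
im=snapshot('wrist');crop('w25',im,200,100,440,300,3.3)
E
```

```text
time: 37.58
tool_pos: [470.2, 324.4, 139.0]
tcp_rot: [-178.3, 0.3, 76.7]
ft_force: [0.4, 0.1, -0.3]
finger_gap: 29.7
tip [476.6 323.2  21.2] fileang -13.2 fz [-0.029 -0.004  1.   ] units [0.01 0.01 0.91] turn 0.04 tcp [470.2 324.4 139. ] rpy [-178.3    0.3   76.7] F [ 0.4  0.1 -0.3] T [0.01 0.01 0.01] gap 29.7 t 37.58
```

View pics/w25.png

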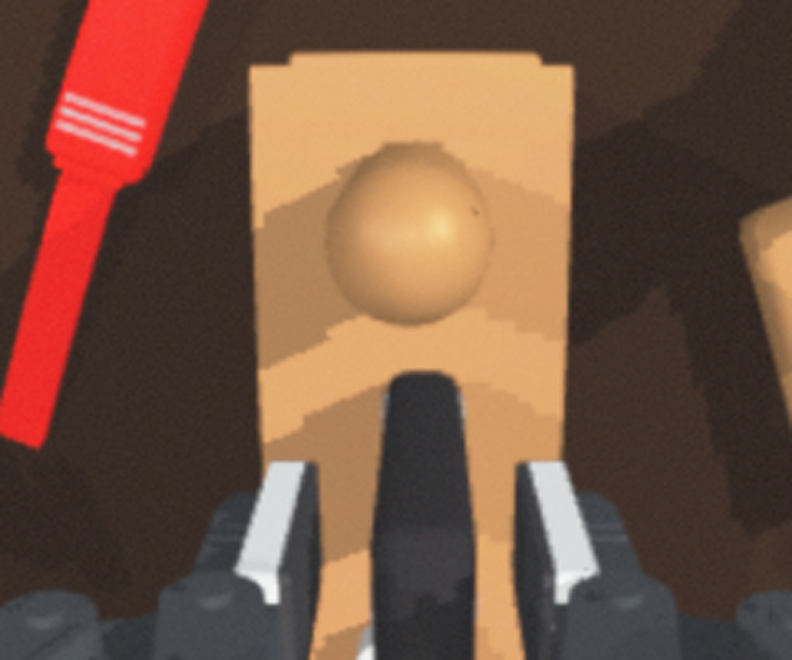

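File is released. Retracting straight up, then checking everything.

```bash
python3 -m pendant '[[[0,-0.02,-0.6,0],[0,-0.03,-0.8,0],[0,-0.03,-0.9,0],[0,-0.03,-0.9,0],[0,-0.03,-0.9,0],[0,-0.03,-0.8,0],[0,0,-0.6,0],[0,0,-0.3,0],[0,0,0,0],[0,0,0,0]]]'
python3 - <<'E'
from h import *
s=sense();print(s['tool_pos'],s['tcp_rot'],s['time'])
im=snapshot('wrist');save('w26',im)
a=snapshot('scene');crop('c26',a,210,130,460,290,3.2)
b=snapshot('side');save('s26',b);crop('s26a',b,240,80,340,190,6)
crop('s26b',b,320,150,430,260,6)
E
```

```text
time: 38.47
tool_pos: [473.3, 326.3, 272.5]
tcp_rot: [-178.9, -0.3, 76.7]
ft_force: [1.0, -1.0, -0.4]
finger_gap: 29.8
[473.26163165 326.34233903 272.46864529] [-178.94603909   -0.2839512    76.65902032] 38.4667
```

View pics/w26.png

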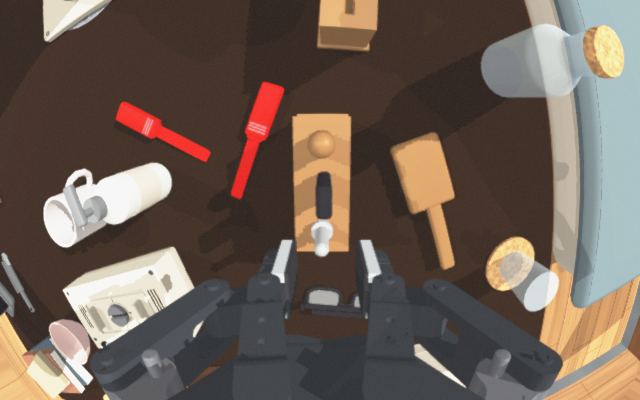

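View pics/s26a.png

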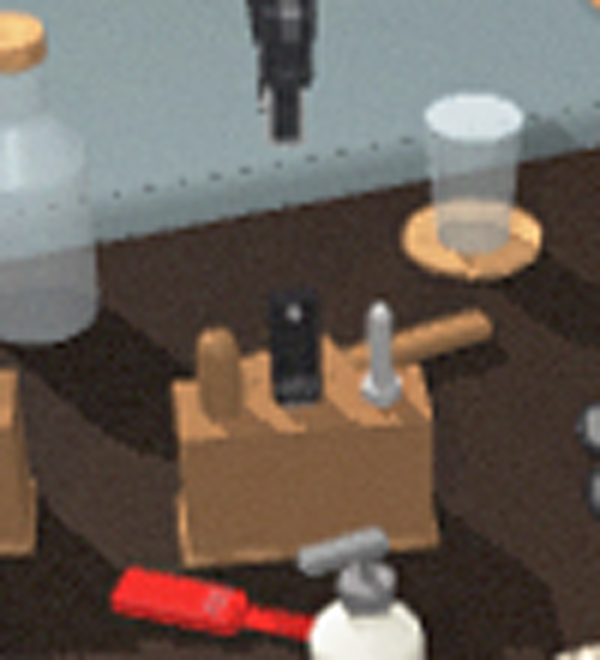

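View pics/s26b.png

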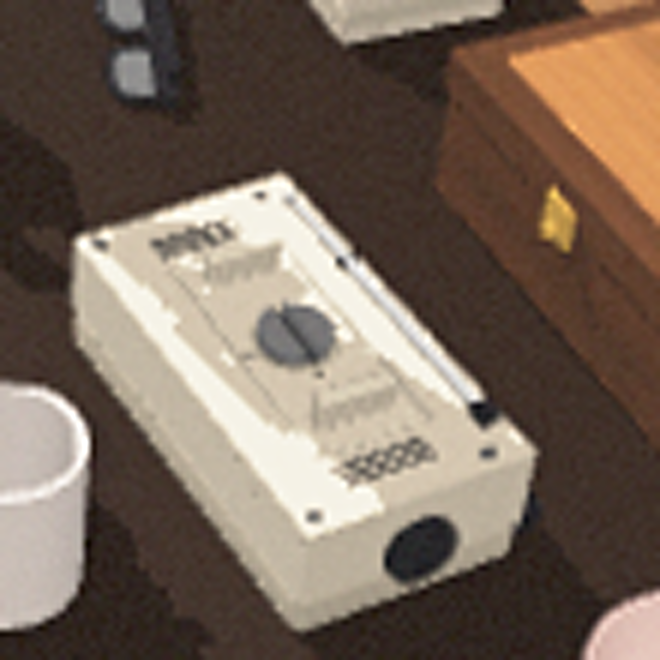

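View pics/c26.png

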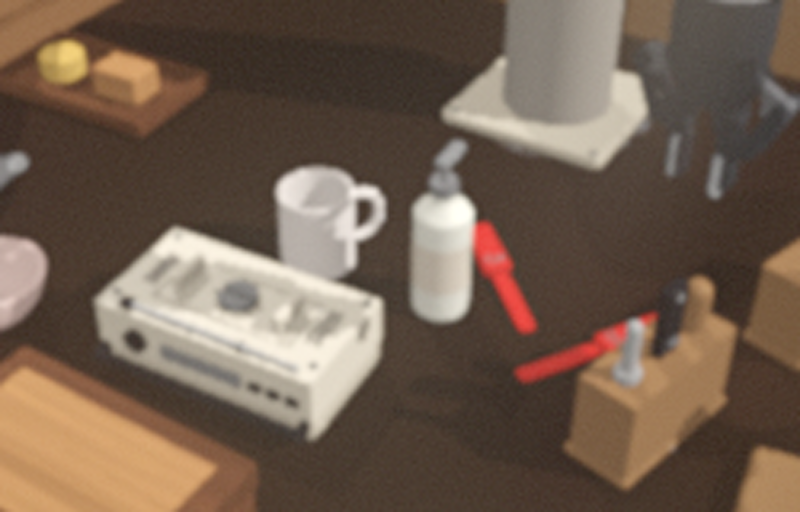

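Run:
```python
from h import *
b=cv2.cvtColor(cv2.imread('pics/w26.png'),cv2.COLOR_BGR2RGB);crop('w26a',b,55,240,205,350,5)
b=cv2.cvtColor(cv2.imread('pics/s26.png'),cv2.COLOR_BGR2RGB);crop('s26c',b,345,180,395,230,14)
```

```text
(no output)
```

View pics/w26a.png

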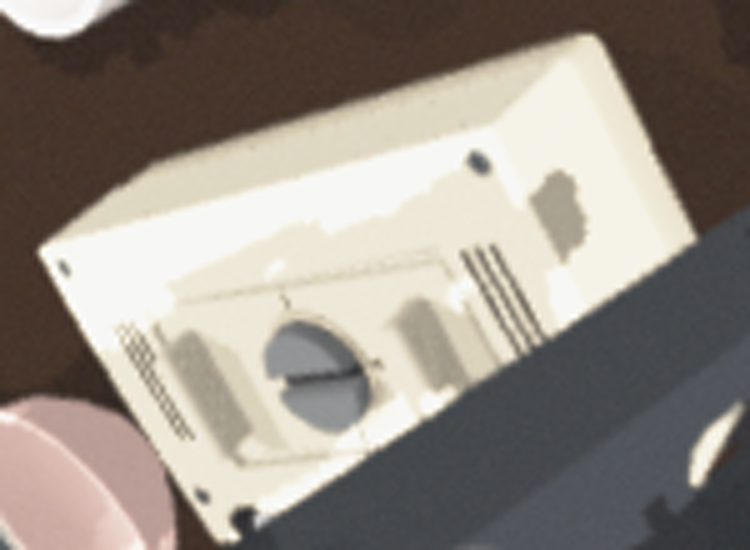

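View pics/s26c.png

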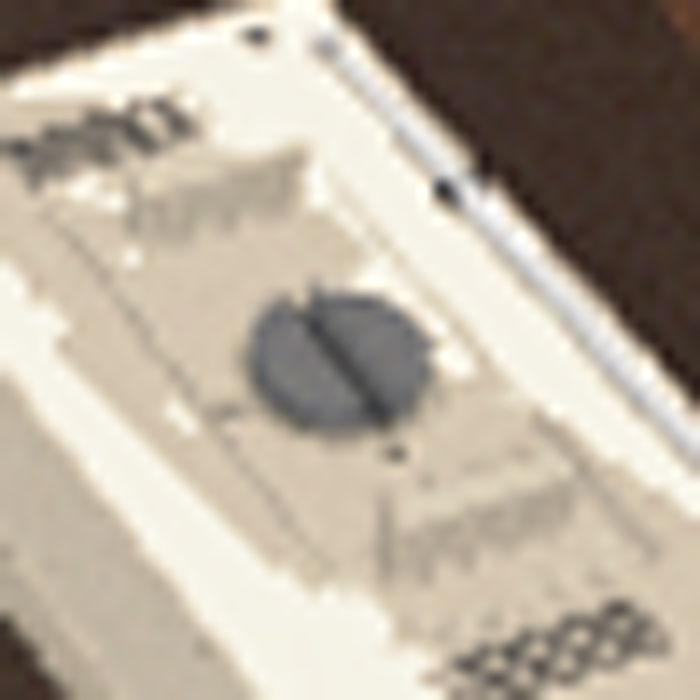

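```bash
python3 -c "
from h import *
print(hand_in()); print(sense()['time'])"
```

```text
the job is handed in; nothing more can be done
None
the job is handed in; nothing more can be done
```

I laid the cover into its recess and turned its lock clockwise to the stop with the file blade. I then put the file back in the middle slot, pushed it fully down and handed in at about 38.6 s.

**Last checks**
- **Cover:** it looks flush in its recess, with an even gap all round just after placing. It shifted about 1–2° within that play while I turned the lock.
- **Lock:** measured from the wrist view, the slot came out within about 1.5° of the cover's long axis. About 0.19 N m was felt at the stop, against 0.05 N m of friction. The side view also shows the slot in line with the cover's dots.
- **File:** it stands upright, its top within a pixel of where it started. It took about 33 N of downward push before release.

**What disagreed or went differently**
- **Red look-alike files:** they stood upright in the first pictures and were lying down by the first look after the arm moved. The arm crossed at about 226 mm, some 60 mm above their tops, and I felt no contact. I think they fell on their own but could not confirm it.
- **Blade tip:** it was about 3 mm from where I computed it from the grasp, so I corrected it in the wrist view.
- **Seating force:** the wrist read 45 N upward when I pressed the cover down through its rib. That stayed within the 120 N wrist limit. I don't know whether the 40 N limit on the gripper's body counts pressing through the fingers.

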